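Load the helmet-plate engraver and start it

ROBOT

A 7-joint arm with a two-finger parallel gripper is mounted at the origin on the work surface. World frame = base frame: x ahead of the robot, y to its left, z up, the work surface at z = 0. Lengths are in m, angles in rad, forces in N, time in s.
With the tool pointing down it reaches from about 0.35 to 0.9 m from the base axis. Payload 8.1 kg.
Tool frame: the origin (TCP) lies on the centre line of the jaws, within the pads' length; the fingertips stand 22 mm ahead of it and the grasp point (between the pads) lies 3 mm ahead of it; z points along the fingers, y is the direction in which the jaws open and shut (so a half turn about z gives the same grasp; the last joint's range is limited). The gripper opens to 92 mm and grips with 3 to 60 N. Pads are 19 mm wide; open, the fingers measure 130 mm over their backs; the gripper's body (75 mm by 190 mm) begins 47 mm behind the grasp point.
Start: joints at [1.247, 0.434, 0.025, 1.573, -0.012, 1.134, -0.075], TCP at [0.137, -0.61, 0.249] pointing down, gripper open.
Joint ranges: [-2.62, 2.62], [-0.44, 2.09], [-1.27, 1.32], [0.08, 2.57], [-1.32, 4.46], [0.12, 2], [-2.74, 2.74]. Speed limits (rad/s): [2.22, 2.22, 3.01, 3.01, 3.14, 3.14, 3.14].

INTERFACE

Orientations are given as a rotation vector (axis times angle).
In Python, from cell import arm gives the robot as it stands.
- The arm moves only by the shell command python3 -m pendant 'ROWS' [FORCE]. ROWS is JSON, a list that holds one entry, the list of rows, each a list of 7 numbers: the shift along the tool's x, y, z in units of 0.04 m (1.0 is 0.04 m), then the turn, a rotation vector about the tool's x, y, z in units of 0.08 rad (1.0 is 0.08 rad), then the closure, from 0 (fully open) to 1 (shut). In form: [[[tx, ty, tz, ax, ay, az, fingers], ...]]. A call has 1 to 20 rows; each row shifts and turns the commanded pose from where the row before left it, along the tool's axes as they then stand; what a row does not reach is not made up. A row lasts 1/12 s, in which the tool goes at most 41.7 mm and 7.16 degrees, less where a joint would pass 70% of its speed; a pose out of reach is approached as far as the arm can. A call with a number of a shift or a turn outside -1 to 1 is refused whole. A call with a gripper value outside its range is refused whole. The fingers move at their own pace and stop on an object; FORCE is the grip in N (left out, the last holds). Time passes only in rows, so rows that do not move let the fingers close. It gives the time, the measured TCP pose, the force and the opening at its end, in the units of the state.
- arm.observe(): the state, without advancing time (a new reading comes with each control period).
- arm.get_image(name): name is "scene" or "top" or "wrist"; returns a dict with "img" (480x640x3 uint8, red, green, blue), "z_map" (480x640 float32, m along the optical axis (not along the pixel's ray), 0 where there is no reading), "K" (3x3 intrinsics, pixels), "k1" (the pictures are not rectified: a ray, as slopes to the right and down, at radius r is drawn at 1 + k1 r^2 times it, then the intrinsics apply), "R" (3x3) and "t" (3): a world point X has camera coordinates R X + t. Camera axes: x right, y down, z forward; pixel columns grow to the right and rows downward; lengths in m; the calibration is good to about 2 mm. A picture is of the moment at which its call begins.
- arm.sign_off(): hands the job in, once; it reports no verdict.
The state is a dict: "clock": time; "joints": joint angles; "dq": joint speeds; "joint_efforts": joint torques, N m; "position": TCP position; "ee_rot": TCP orientation; "force": force on the tool from outside, world axes, zero at the start; "ft_torque": the same for the moment, N m; "width": opening from 0.0 (shut) to 1.0 (fully open).
Only numpy, scipy, OpenCV 4.12 (cv2) and the standard library are available. Lean on these libraries where they do the work, as an engineer would, in place of code of your own. Each camera call takes 0.05 s, during which the arm holds its last target.

TASK

Put the scratch brush that was left in the dark carrier tray away into the blue tool tray, stand all the arched helmet plates that are on the bench side by side in the carrier tray (each on its two feet, none stacked), and have the tray slid squarely into the engraver's guard pen, fully home against the back wall. Then push the guard door shut until its catch snaps, and only after that pull the red start knob up to its stop, hold it there for half a second and let it spring back. Leave the other things on the bench where they are.

Things in the scene. Friction and masses are not known exactly. Their poses are not given: they have to be found in the camera images.
- guard: engraving station fixed to the bench: open-topped pen, no floor; clear side walls and grey back wall, 120 high, 10 thick; green column 250 high behind. Origin: middle of the doorway, on the bench; local +x points into the pen (roughly world +y). Inside 226 wide (y -113 to 113), 200 deep (x 0 to 200). A parked spindle, 36 across, stands close behind the back wall
- tray_home (a point): point on the bench in the pen where the tray's origin is when the tray is fully home against the back wall: 112 mm in from the doorway, midway between the side walls
- guard_door (a joint): clear door, orange frame, 222 wide, 120 high, 12 thick, hinged upright at the doorway's local +y end (nearer the robot). Radians: 0 = shut and seated, grows as it opens outwards; starts 1.57 to 1.73, stop at 1.8, stays where left. From 0.08 to 0.03 rad a sprung roller catch resists with 3 to 6 N at the free edge, then snaps it to 0 and holds. Push on its outer face
- door_hinge (a point): point on the vertical hinge axis of the guard door, 61 mm above the bench; door thickness is centred on this axis
- door_edge (a point): point at the door's free edge, in the middle of its thickness, 61 mm above the bench, 224 mm from the hinge axis
- start_knob (a joint): red pull knob on top of the start box, metres: 0 = down (rest), 0.030 = pulled up to its stop. Sprung: 3 N at rest to 7 N at the stop; it returns by itself when let go
- knob_grip (a point): middle of the red knob's head, a cylinder 34 across and 28 high on a vertical axis, which is 102 mm above the bench at rest; the box top is 37 mm below it, with a yellow collar 44 across and 5 high on it; the knob is pulled straight up
- start_box: grey start box fixed to the bench, 80 x 80, 65 high. Origin: middle of its underside
- tray: loose dark steel carrier tray, outside 176 (local x) x 212 (local y) x 25 high, walls and floor 8 thick, inside 160 x 196, about 550 g. Origin: middle of its underside; local x is the way it goes into the pen. Starts on the bench outside the doorway, up to 50 mm off to one side and turned up to 0.1 rad, and slides on the bench
- plate1: steel helmet plate: an arch of 5 mm sheet, 84 long (local x), 44 wide (local y), 34 high, hollow beneath, about 150 g. Origin: middle of its underside, z up when it stands on its two feet. The crown (top, 32 mm over the origin, roughly flat over 20 mm of length) can be gripped across the 44 mm width. It stands loose on the bench to the robot's right; may be absent
- plate2: steel helmet plate: an arch of 5 mm sheet, 84 long (local x), 44 wide (local y), 34 high, hollow beneath, about 150 g. Origin: middle of its underside, z up when it stands on its two feet. The crown (top, 32 mm over the origin, roughly flat over 20 mm of length) can be gripped across the 44 mm width. It stands loose on the bench to the robot's right; may be absent
- plate3: steel helmet plate: an arch of 5 mm sheet, 84 long (local x), 44 wide (local y), 34 high, hollow beneath, about 150 g. Origin: middle of its underside, z up when it stands on its two feet. The crown (top, 32 mm over the origin, roughly flat over 20 mm of length) can be gripped across the 44 mm width. It stands loose on the bench to the robot's right; may be absent
- plate4: steel helmet plate: an arch of 5 mm sheet, 84 long (local x), 44 wide (local y), 34 high, hollow beneath, about 150 g. Origin: middle of its underside, z up when it stands on its two feet. The crown (top, 32 mm over the origin, roughly flat over 20 mm of length) can be gripped across the 44 mm width. It stands loose on the bench to the robot's right; may be absent
- brush: brass scratch brush, a block 140 long (local x), 34 wide (local y), 32 high: brass bristles below, wooden back above (16 each, rigid), 140 g. Origin: middle of its underside. Starts lying in the carrier tray, across the places of the plates
- tool_tray: shallow blue tool tray fixed to the bench on the robot's right, 190 (local x) x 90 (local y), rim 10 high, walls 4 thick, floor 4 thick. Origin: middle of its underside
- tin: red-banded tin, 54 across, 50 high, 500 g, among the plates; not part of the job. Origin: middle of its underside
- tape: yellow tape measure, 65 x 35 x 60 high, just beyond the plates; not part of the job. Origin: underside centre
- oil: amber oil bottle, 60 across, 160 high; not part of the job. Origin: underside centre

How it is judged:
On the way, in this order (a step that is already met when the one before it is completed fails the run):
1. every plate stands in the carrier tray, the tray is home in the pen and the brush lies in the blue tool tray, the door still open (x of plate1 in the frame of tray between -0.075 and 0.075 m and y of plate1 in the frame of tray between -0.08 and 0.08 m and z of plate1 in the frame of tray between -0.004 and 0.016 m and angle between each of plate1, plate2, plate3, plate4, brush's own z axis and vertical below 0.2 rad and x of plate2 in the frame of tray between -0.075 and 0.075 m and y of plate2 in the frame of tray between -0.08 and 0.08 m and z of plate2 in the frame of tray between -0.004 and 0.016 m and x of plate3 in the frame of tray between -0.075 and 0.075 m and y of plate3 in the frame of tray between -0.08 and 0.08 m and z of plate3 in the frame of tray between -0.004 and 0.016 m and x of plate4 in the frame of tray between -0.075 and 0.075 m and y of plate4 in the frame of tray between -0.08 and 0.08 m and z of plate4 in the frame of tray between -0.004 and 0.016 m and horizontal distance between tray and tray_home below 0.015 m and angle between the x axis of tray and the x axis of guard, either way round below 0.08 rad and height (world z) of tray below 0.006 m and x of brush in the frame of tool_tray between -0.055 and 0.055 m and y of brush in the frame of tool_tray between -0.045 and 0.045 m and z of brush in the frame of tool_tray between -0.004 and 0.018 m and value of joint guard_door above 0.1 rad), for 0.2 s.
2. the guard door is seated on its catch (value of joint guard_door below 0.02 rad), for 0.2 s.
3. the start knob is held up at its stop with the door shut (value of joint start_knob above 0.027 m and value of joint guard_door below 0.02 rad), for 0.3 s.
At the end, for the whole second after the job is handed in: plates stand in the tray (feet within 8 mm of its floor, tilt under 0.2 rad); tray within 15 mm and 0.08 rad of home; brush flat in the blue tray (middle within 55 mm along, 45 mm across); door under 0.02 rad; knob under 3 mm; all at rest (x of plate1 in the frame of tray between -0.075 and 0.075 m and y of plate1 in the frame of tray between -0.08 and 0.08 m and z of plate1 in the frame of tray between -0.004 and 0.016 m and angle between each of plate1, plate2, plate3, plate4, brush's own z axis and vertical below 0.2 rad and x of plate2 in the frame of tray between -0.075 and 0.075 m and y of plate2 in the frame of tray between -0.08 and 0.08 m and z of plate2 in the frame of tray between -0.004 and 0.016 m and x of plate3 in the frame of tray between -0.075 and 0.075 m and y of plate3 in the frame of tray between -0.08 and 0.08 m and z of plate3 in the frame of tray between -0.004 and 0.016 m and x of plate4 in the frame of tray between -0.075 and 0.075 m and y of plate4 in the frame of tray between -0.08 and 0.08 m and z of plate4 in the frame of tray between -0.004 and 0.016 m and horizontal distance between tray and tray_home below 0.015 m and angle between the x axis of tray and the x axis of guard, either way round below 0.08 rad and height (world z) of tray below 0.006 m and x of brush in the frame of tool_tray between -0.055 and 0.055 m and y of brush in the frame of tool_tray between -0.045 and 0.045 m and z of brush in the frame of tool_tray between -0.004 and 0.018 m and value of joint guard_door below 0.02 rad and value of joint start_knob below 0.003 m and linear speed of each of plate1, plate2, plate3, plate4, tray, brush below 0.02 m/s); the robot touches nothing.
It fails at once if the start knob is pulled more than 15 mm while the guard door is not shut (value of joint start_knob above 0.015 m and value of joint guard_door above 0.05 rad).
It fails at once if the tin is moved more than 60 mm (distance of tin from where it was at the start of the episode above 0.06 m).
It fails at once if the tape measure or the oil bottle is moved more than 30 mm (distance of any of tape, oil from where it was at the start of the episode above 0.03 m).
Of plate1, plate2, plate3, plate4 only 2 to 4 are there at a start; the rules pass over those that are not, and their reading is None.
At some moment in a run one of plate1, plate2, plate3, plate4, brush may be knocked a few centimetres aside while the robot is not near it.
Once in a run the grip may slacken for a moment while it holds something.
It also fails if it takes over 200 s, if anything falls off the work surface, if the arm or the gripper's body presses on something with over 40 N, if the wrist force passes 120 N, or if a joint passes its speed limit or range.

## Working session

There is one attempt and no reset: what is moved stays moved. The work goes in short steps, Python scripts to look and compute and a shell command to move; the robot and the scene stay as the last step left them, time stands still between calls to the robot, and variables do not carry over. Pictures are saved under pics/ and viewed, and the job is handed in when it is done.

```bash
ls -la; mkdir -p pics; python3 - <<'E'
from cell import arm
import cv2
print(arm.observe())
for n in ("scene","top","wrist"):
    d=arm.get_image(n); cv2.imwrite(f"pics/{n}0.png",d["img"][:,:,::-1]); print(n,d["K"].tolist(),d["k1"],d["R"].tolist(),d["t"])
E
```

```text
total 12
drwxr-xr-x  3 agent agent 4096 Dec  6 14:24 .
drwxr-xr-x 23 root  root  4096 Dec  6 14:24 ..
drwxr-xr-x  2 agent agent 4096 Dec  6 14:24 pics
{'clock': 0.0, 'joints': array([ 1.24742117,  0.43518782,  0.0249888 ,  1.57407422, -0.01161777,
        1.1340105 , -0.07509302]), 'dq': array([-0.00109555,  0.00086784, -0.00082851, -0.00156666, -0.00021421,
       -0.00062473,  0.00229039]), 'joint_efforts': array([ 8.96171805e-04, -6.67854738e+01,  9.85653587e-01, -3.14457393e+01,
       -6.03510719e-02,  4.28119116e-02,  1.95771354e-04]), 'position': array([ 0.13670782, -0.60938434,  0.24797582]), 'ee_rot': array([-3.12098946e+00, -3.45791244e-01,  4.66502515e-04]), 'force': array([ 0.03618344,  0.96118156, -0.42124607]), 'ft_torque': array([ 0.01368583,  0.03886602, -0.03737653]), 'width': 1.0021118481268698}
scene [[569.9234809710679, 0.0, 326.7317392495173], [0.0, 569.9234809710679, 238.2288740994507], [0.0, 0.0, 1.0]] 0.06376951219564758 [[-0.5433899254438193, 0.839391919136761, 0.012189955457914748], [0.5334749017726892, 0.356489999203217, -0.7670198235030892], [-0.6481758388776769, -0.4102878094167505, -0.6415075956987758]] [ 0.34335343 -0.2308216   1.9010101 ]
top [[594.3393067209705, 0.0, 314.7120008682802], [0.0, 594.3393067209705, 237.81765412491342], [0.0, 0.0, 1.0]] 0.042874864866067675 [[0.004045758384303686, -0.9996801434275832, -0.02496482877373942], [-0.9948006547591719, -0.001483015559850269, -0.10183053547719187], [0.10176094108162637, 0.025247009752751577, -0.9944884611541379]] [-0.021786    0.60113701  1.34259914]
wrist [[350.6303503170646, 0.0, 320.1385804021678], [0.0, 350.6303503170646, 239.58693797447833], [0.0, 0.0, 1.0]] -0.04515236920784028 [[0.21949017023370399, -0.975612641401912, -0.0020097531107587923], [-0.9412905710766432, -0.21230921283247073, 0.2624821116736631], [-0.2565075553916266, -0.0557204817212051, -0.9649347656415799]] [-0.62414279 -0.03421178  0.38869677]
```

View pics/scene0.png

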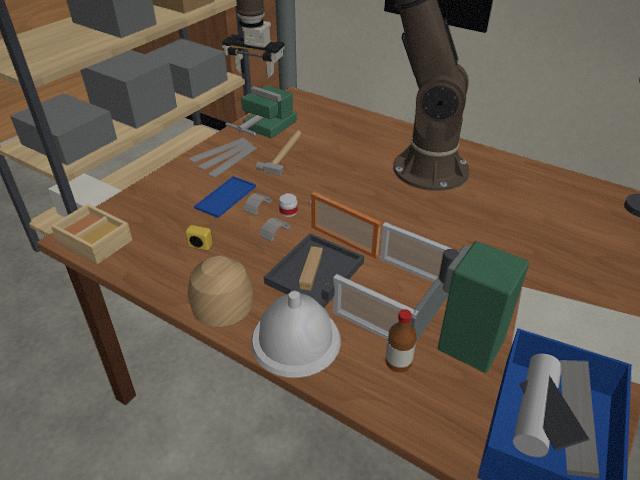

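View pics/top0.png

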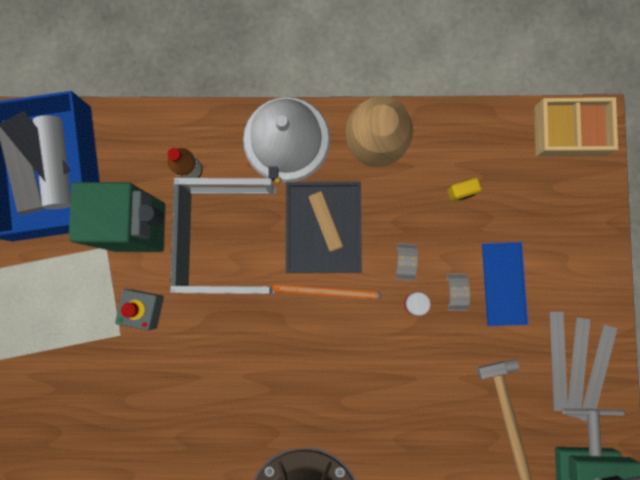

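View pics/wrist0.png

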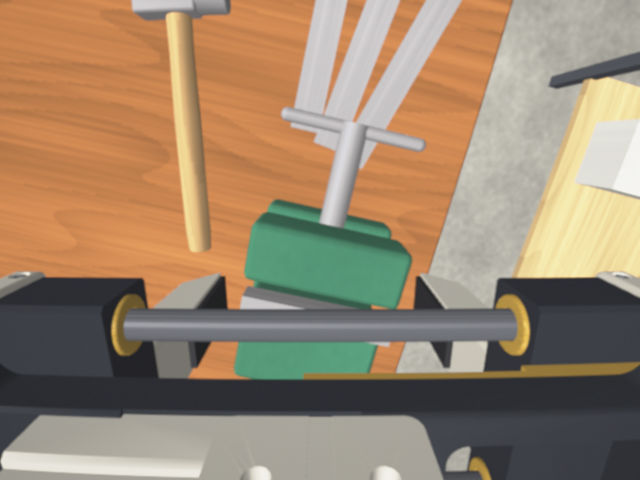

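```bash
cat > h.py <<'E'
from cell import arm
import numpy as np, cv2
from scipy.spatial.transform import Rotation as Rot
def cloud(d):
    h,w=d["z_map"].shape
    u,v=np.meshgrid(np.arange(w),np.arange(h))
    p=np.stack([u,v],-1).reshape(-1,1,2).astype(np.float64)
    s=cv2.undistortPoints(p,d["K"],np.array([d["k1"],0,0,0.])).reshape(h,w,2)
    z=d["z_map"].astype(float)
    C=np.dstack([s*z[...,None],z])
    W=(C-np.asarray(d["t"]))@np.asarray(d["R"])
    W[z<=0]=np.nan
    return W
def ortho(W,img,x0,x1,y0,y1,s=0.002):
    # rows: x decreasing ; cols: y decreasing
    H=int((x1-x0)/s);Wd=int((y1-y0)/s)
    o=np.zeros((H,Wd,3),np.uint8);hm=np.full((H,Wd),np.nan)
    P=W.reshape(-1,3);c=img.reshape(-1,3)
    ok=np.isfinite(P[:,0]);P=P[ok];c=c[ok]
    k=np.argsort(P[:,2]);P=P[k];c=c[k]
    r=((x1-P[:,0])/s).astype(int);q=((y1-P[:,1])/s).astype(int)
    m=(r>=0)&(r<H)&(q>=0)&(q<Wd)
    o[r[m],q[m]]=c[m];hm[r[m],q[m]]=P[m,2]
    return o,hm
def rect(P):
    (c,s,a)=cv2.minAreaRect(P[:,:2].astype(np.float32)); return c,s,a
E
python3 - <<'E'
from h import *
d=arm.get_image("top");W=cloud(d);np.save("W.npy",W);np.save("img.npy",d["img"])
for n,(u,v) in dict(bench=(350,350),brush=(325,222),p1=(406,258),p2=(459,290),tin=(418,304),tape=(464,189),oil=(185,160),blue=(505,285),tray=(300,250),knob=(129,310),boxtop=(150,315),doorA=(280,291),doorB=(376,295),wallN=(220,290),wallF=(220,183),back=(180,240),dark=(273,172),col=(120,210)).items(): print(n,np.round(W[v,u],4))
img=d["img"][:,:,::-1][150:340,100:560]; cv2.imwrite("pics/topz.png",cv2.resize(img,(800,330),interpolation=cv2.INTER_CUBIC))
E
```

```text
bench [ 0.3436 -0.1021 -0.0047]
brush [ 0.6367 -0.0439  0.0407]
p1 [ 0.5545 -0.2284  0.0388]
p2 [ 0.4826 -0.3479  0.0316]
tin [ 0.4506 -0.2534  0.0434]
tape [ 0.7098 -0.358   0.0583]
oil [0.7629 0.2626 0.1215]
blue [ 0.4951 -0.4581  0.0071]
tray [0.575  0.015  0.0051]
knob [0.4361 0.3762 0.1142]
boxtop [0.4242 0.3456 0.0646]
doorA [0.4783 0.0572 0.051 ]
doorB [ 0.4699 -0.1555  0.094 ]
wallN [0.4792 0.1807 0.1179]
wallF [0.7122 0.1851 0.1197]
back [0.5898 0.2771 0.0897]
dark [0.7408 0.0713 0.0998]
col [0.633  0.3557 0.2489]
```

View pics/topz.png

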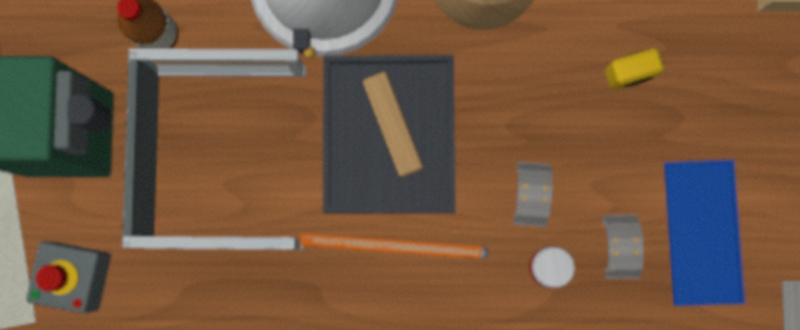

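```bash
cat >> h.py <<'E'
def rays(d,uv):
    s=cv2.undistortPoints(np.asarray(uv,float).reshape(-1,1,2),d["K"],np.array([d["k1"],0,0,0.])).reshape(-1,2)
    R=np.asarray(d["R"]);o=-R.T@np.asarray(d["t"])
    return o,np.c_[s,np.ones(len(s))]@R
def onplane(d,uv,z):
    o,r=rays(d,uv); return o+r*((z-o[2])/r[:,2])[:,None]
def proj(d,X):
    X=np.atleast_2d(X);R=np.asarray(d["R"])
    p,_=cv2.projectPoints(X.astype(float),cv2.Rodrigues(R)[0],np.asarray(d["t"],float),np.asarray(d["K"]),np.array([d["k1"],0,0,0.]))
    return p.reshape(-1,2)
E
python3 - <<'E'
from h import *
d=arm.get_image("top");W=cloud(d);img=d["img"].astype(int)
hsv=cv2.cvtColor(d["img"],cv2.COLOR_RGB2HSV).astype(int)
H,S,V=hsv[...,0],hsv[...,1],hsv[...,2]
def box(u0,v0,u1,v1):
    m=np.zeros(H.shape,bool);m[v0:v1,u0:u1]=1;return m
for (u,v) in [(300,250),(325,222),(406,258),(350,350),(505,285),(320,291),(290,183)]: print(u,v,hsv[v,u])
def fit(n,m,z):
    m=m.astype(np.uint8); k,l,st,_=cv2.connectedComponentsWithStats(m)
    i=1+np.argmax(st[1:,4]); vv,uu=np.nonzero(l==i)
    P=onplane(d,np.c_[uu,vv],z); c,s,a=rect(P); print(n,st[i],'c',np.round(c,4),'s',np.round(s,4),'a',round(a,1),'mean',np.round(P.mean(0),4),'zmed',round(np.nanmedian(W[vv,uu,2]),4))
fit('tray',box(280,170,370,285)&(S<90)&(V<110),0.02)
fit('brush',box(295,185,355,260)&(S>90),0.032)
fit('p1',box(385,235,430,285)&(S<70),0.025)
fit('p2',box(440,265,478,320)&(S<70),0.025)
fit('tool',box(475,230,540,335)&(H>100)&(H<130)&(S>120),0.007)
fit('doorframe',box(265,280,390,305)&(H<14)&(S>180),0.121)
b=W[330:440,300:400].reshape(-1,3); print('bench z',np.nanmean(b[:,2]),np.nanstd(b[:,2]))
E
```

```text
300 250 [111  25  70]
325 222 [ 17 115 169]
406 258 [ 18  10 134]
350 350 [ 12 152 129]
505 285 [109 219 143]
320 291 [ 13 134 181]
290 183 [103  25  72]
tray [ 286  181   76   92 5963] c [ 0.6298 -0.0397] s [0.214  0.1753] a 0.2 mean [ 0.6262 -0.0384  0.02  ] zmed 0.008
brush [309 192  34  59 863] c [ 0.6405 -0.0441] s [0.1399 0.0339] a 21.2 mean [ 0.6402 -0.0444  0.032 ] zmed 0.039
p1 [396 244  21  36 653] c [ 0.5476 -0.2309] s [0.0452 0.0813] a 87.1 mean [ 0.5474 -0.2309  0.025 ] zmed 0.0266
p2 [447 274  23  36 695] c [ 0.4795 -0.3475] s [0.0794 0.0492] a 0.4 mean [ 0.4791 -0.348   0.025 ] zmed 0.0271
tool [ 482  243   46   83 3234] c [ 0.4989 -0.4566] s [0.1878 0.09  ] a 2.4 mean [ 0.498  -0.4569  0.007 ] zmed 0.0036
doorframe [272 284 103  15 257] c [ 0.4775 -0.0403] s [0.2191 0.0171] a 86.1 mean [ 0.4767 -0.0136  0.121 ] zmed 0.1167
bench z -0.0007296936512114537 0.0028764894771322667
```

```bash
python3 - <<'E'
from h import *
d=arm.get_image("top");W=cloud(d)
x,y,z=W[...,0],W[...,1],W[...,2]
def line(n,m,ax):
    P=W[m]; P=P[np.isfinite(P[:,0])]
    a,b=(P[:,1],P[:,0]) if ax=='y' else (P[:,0],P[:,1])
    for _ in range(3):
        c=np.polyfit(a,b,1); r=b-np.polyval(c,a); k=abs(r)<2.5*r.std(); a,b=a[k],b[k]
    print(n,len(a),'slope',round(c[0],4),'at mid',round(np.median(a),4),round(np.polyval(c,np.median(a)),4),'range a',a.min().round(4),a.max().round(4),'res',r.std().round(4))
top=(z>0.11)&(z<0.128)
line('near',top&(x<.5)&(x>.45)&(y>.075)&(y<.28),'y')
line('far',top&(x<.76)&(x>.69)&(y>.085)&(y<.25),'y')
line('back',top&(x<.69)&(x>.5)&(y>.23)&(y<.33),'x')
line('door',(z>0.10)&(z<.13)&(x<.51)&(x>.44)&(y<.045)&(y>-.2),'y')
line('knob',(z>0.105)&(z<.13)&(x<.48)&(x>.4)&(y<.42)&(y>.33),'y')
m=(z>0.105)&(z<.13)&(x<.48)&(x>.4)&(y<.42)&(y>.33); print(np.nanmean(W[m],0))
hsv=cv2.cvtColor(d["img"],cv2.COLOR_RGB2HSV).astype(int);H,S,V=hsv[...,0],hsv[...,1],hsv[...,2]
m=((H<6)|(H>174))&(S>180); m[:295]=0;m[325:]=0;m[:,:118]=0;m[:,140:]=0
vv,uu=np.nonzero(m);print(uu.min(),uu.max(),vv.min(),vv.max());P=onplane(d,np.c_[uu,vv],.116);print('knob',cv2.minEnclosingCircle(P[:,:2].astype(np.float32)),np.nanmedian(z[m]))
c=cv2.resize(d["img"][:,:,::-1][280:340,100:180],(800,600),interpolation=cv2.INTER_CUBIC);cv2.imwrite("pics/knob.png",c)
c=cv2.resize(d["img"][:,:,::-1][165:310,165:392],(800,511),interpolation=cv2.INTER_CUBIC);cv2.imwrite("pics/guard.png",c)
E
```

```text
near 593 slope 0.0089 at mid 0.1756 0.482 range a 0.0771 0.2796 res 0.0039
far 518 slope 0.0013 at mid 0.1673 0.7169 range a 0.0854 0.2498 res 0.0043
back 546 slope -0.0057 at mid 0.5934 0.281 range a 0.5003 0.6896 res 0.0037
door 614 slope 0.0676 at mid -0.0534 0.4777 range a -0.1536 0.0449 res 0.0041
knob 205 slope 0.0033 at mid 0.3773 0.4363 range a 0.3631 0.3961 res 0.0082
[0.43627088 0.37830055 0.11445992]
121 137 303 316
knob ((0.4372493028640747, 0.375646710395813), 0.0173359215259552) 0.1151234122543296
```

View pics/guard.png

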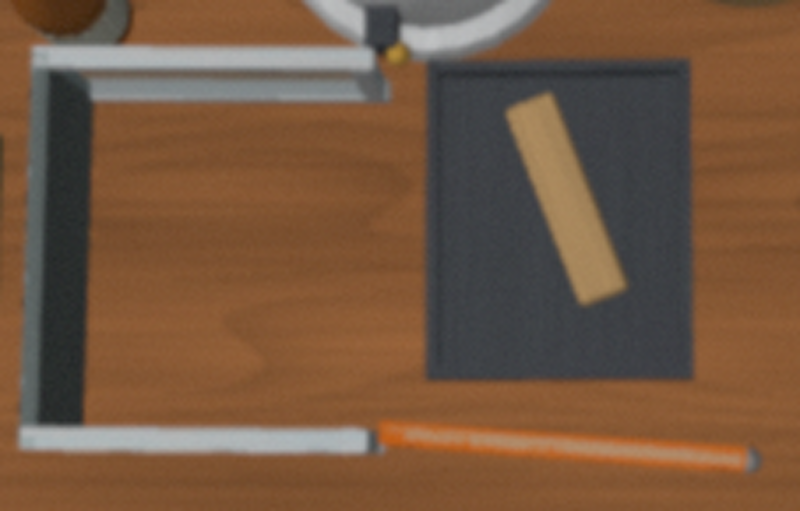

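View pics/knob.png

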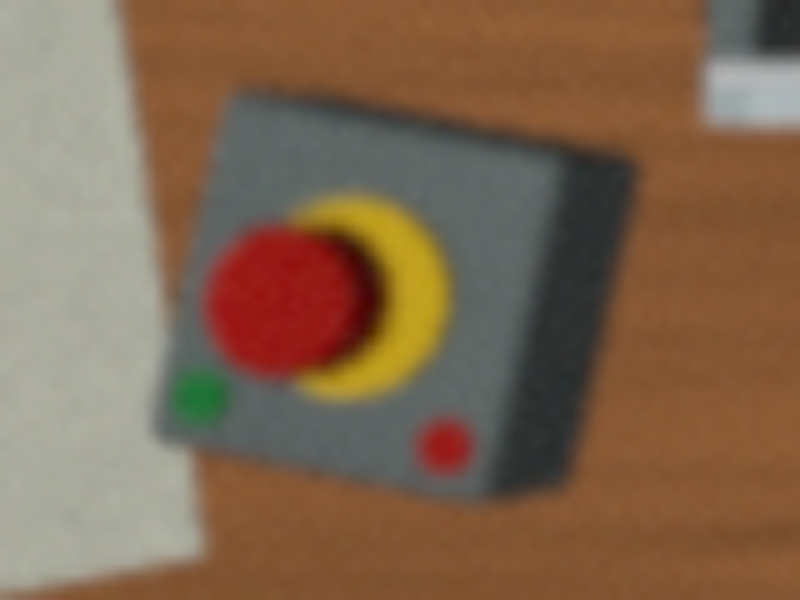

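```bash
python3 - <<'E'
from h import *
d=arm.get_image("top")
z=lambda u,v:(165+u/3.524-.0,165+v/3.524)
N=['TLo','BLo','nearEnd in','nearEnd out','farEnd in','farEnd out','near BL','doorfree a','doorfree b']
P=onplane(d,[z(32,46),z(19,452),z(370,429),z(370,455),z(376,70),z(376,46),z(19,427),z(752,446),z(752,471)],.12)
for n,p in zip(N,P): print(n,p.round(4))
# hypothesis render
def draw(img,T,pts,col):
    th=T[2];c,s=np.cos(th),np.sin(th)
    Q=np.array([[T[0]+c*p[0]-s*p[1],T[1]+s*p[0]+c*p[1],p[2]] for p in pts]);q=proj(d,Q)
    cv2.polylines(img,[np.round(q*8*4-32).astype(np.int32)],True,col,1,cv2.LINE_AA,3)
img=cv2.resize(d["img"][:,:,::-1],None,fx=4,fy=4,interpolation=cv2.INTER_CUBIC).copy()
for th,col in ((1.5708-0.000,(0,0,255)),):
  G=(0.5985,0.0745,th)
  print(G)
  draw(img,G,[(0,113,.12),(200,113,.12),(200,-113,.12),(0,-113,.12)] and [(0,.113,.12),(.2,.113,.12),(.2,-.113,.12),(0,-.113,.12)],col)
  draw(img,G,[(0,.123,.12),(.21,.123,.12),(.21,-.123,.12),(0,-.123,.12)],(0,255,0))
cv2.imwrite("pics/g2.png",cv2.resize(img[165*4:310*4,165*4:392*4],(800,511)))
E
```

```text
TLo [0.723  0.2859 0.12  ]
BLo [0.472  0.2868 0.12  ]
nearEnd in [0.4865 0.0731 0.12  ]
nearEnd out [0.4708 0.0729 0.12  ]
farEnd in [0.708  0.0719 0.12  ]
farEnd out [0.7231 0.0721 0.12  ]
near BL [0.4872 0.2873 0.12  ]
doorfree a [ 0.4771 -0.1586  0.12  ]
doorfree b [ 0.4621 -0.1585  0.12  ]
(0.5985, 0.0745, 1.5708)
```

View pics/g2.png

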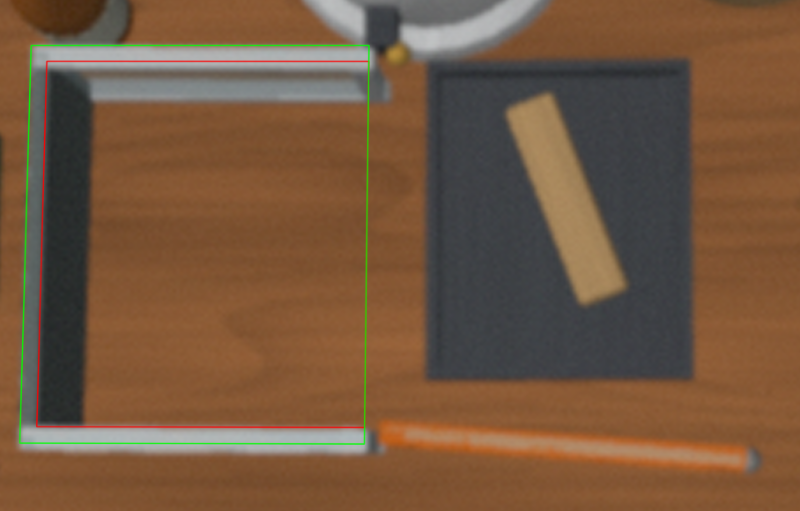

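```bash
cat > go.py <<'E'
# usage: python3 go.py x y z yaw_deg  -> needed turn/shift units (turn first)
from h import *
import sys
def plan(x,y,z,yaw):
    o=arm.observe();p=o["position"];R=Rot.from_rotvec(o["ee_rot"])
    cy=np.arctan2(*R.as_matrix()[1::-1,0])
    dy=(np.radians(yaw)-cy+np.pi/2)%np.pi-np.pi/2
    yw=cy+dy
    T=np.array([[np.cos(yw),np.sin(yw),0],[np.sin(yw),-np.cos(yw),0],[0,0,-1]])
    rv=(R.inv()*Rot.from_matrix(T)).as_rotvec()
    D=np.array([x,y,z])-p
    print('pos',p.round(4),'yaw',round(np.degrees(cy),2),'F',o['force'].round(1),'w',round(o['width']*92,1),'t',round(o['clock'],2),'j7',o['joints'].round(2))
    print('turn units',(rv/.08).round(3),'| shift units after turn',(T.T@D/.04).round(3),'| shift now',(R.as_matrix().T@D/.04).round(3))
if __name__=="__main__": plan(*map(float,sys.argv[1:5]))
E
python3 go.py 0.64 -0.044 0.15 21.2; python3 - <<'E'
from h import *
d=arm.get_image("top")
hsv=cv2.cvtColor(d["img"],cv2.COLOR_RGB2HSV).astype(int);H,S,V=hsv[...,0],hsv[...,1],hsv[...,2]
m=S>90; k=np.zeros_like(m);k[185:260,295:355]=1;v,u=np.nonzero(m&k)
n,l,st,_=cv2.connectedComponentsWithStats((m&k).astype(np.uint8));i=1+np.argmax(st[1:,4]);v,u=np.nonzero(l==i)
print(rect(onplane(d,np.c_[u,v],.04)))
# tray via edges: boundary with z=.025
m=(S<90)&(V<110);k=np.zeros_like(m);k[176:280,280:368]=1;n,l,st,_=cv2.connectedComponentsWithStats((m&k).astype(np.uint8));i=1+np.argmax(st[1:,4]);v,u=np.nonzero(l==i)
P=onplane(d,np.c_[u,v],.025);print(rect(P))
E
```

```text
pos [ 0.1368 -0.6097  0.2486] yaw 12.65 F [ 0.5 -0.1 -0.9] w 92.2 t 0.35 j7 [ 1.25  0.43  0.02  1.57 -0.01  1.13 -0.08]
turn units [-0.004  0.    -1.866] | shift units after turn [16.843 -8.638  2.464] | shift now [ 15.371 -11.046   2.467]
((0.6395503282546997, -0.04446990415453911), (0.13901393115520477, 0.033466458320617676), 21.531736373901367)
((0.6291950941085815, -0.03977729380130768), (0.21321742236614227, 0.17463266849517822), 0.18389810621738434)
```

```bash
python3 -m pendant '[[[0,0,0,0,0,-0.62,0],[0,0,0,0,0,-0.62,0],[0,0,0,0,0,-0.62,0],[0.7,-0.36,0,0,0,0,0],[0.7,-0.36,0,0,0,0,0],[0.7,-0.36,0,0,0,0,0],[0.7,-0.36,0,0,0,0,0],[0.7,-0.36,0,0,0,0,0],[0.7,-0.36,0,0,0,0,0],[0.7,-0.36,0,0,0,0,0],[0.7,-0.36,0,0,0,0,0],[0.7,-0.36,0,0,0,0,0],[0.7,-0.36,0,0,0,0,0],[0.7,-0.36,0,0,0,0,0],[0.7,-0.36,0,0,0,0,0]]]'; python3 go.py 0.6395 -0.0445 0.15 21.5
```

```text
clock: 1.65
position: [0.3886, -0.3261, 0.249]
ee_rot: [3.088, 0.577, 0.0]
force: [0.3, -0.8, -0.1]
width: 1.002
pos [ 0.3886 -0.3261  0.249 ] yaw 21.16 F [ 0.3 -0.8 -0.1] w 92.2 t 1.65 j7 [ 0.74  0.25 -0.18  1.84  0.05  1.05 -0.66]
turn units [ 0.007 -0.002 -0.073] | shift units after turn [ 8.417 -4.252  2.474] | shift now [ 8.391 -4.302  2.473]
```

```bash
python3 -m pendant '[[[0.7,-0.36,0,0,0,0,0],[0.7,-0.36,0,0,0,0,0],[0.7,-0.36,0,0,0,0,0],[0.7,-0.36,0,0,0,0,0],[0.7,-0.36,0,0,0,0,0],[0.7,-0.36,0,0,0,0,0],[0.7,-0.36,0,0,0,0,0],[0.7,-0.36,0,0,0,0,0],[0.7,-0.36,0.2,0,0,0,0],[0.7,-0.36,0.4,0,0,0,0],[0.7,-0.36,0.6,0,0,0,0],[0.7,-0.36,0.6,0,0,-0.07,0],[0,0,0.6,0,0,0,0],[0,0,0,0,0,0,0]]]'; python3 go.py 0.6395 -0.0445 0.036 21.5;python3 - <<'E'
from h import *
d=arm.get_image("wrist");cv2.imwrite("pics/w1.png",d["img"][:,:,::-1])
E
```

```text
clock: 2.82
position: [0.6366, -0.0425, 0.1476]
ee_rot: [-3.083, -0.591, 0.011]
force: [-1.6, -0.1, -0.8]
width: 1.0
pos [ 0.6366 -0.0425  0.1476] yaw 21.7 F [-1.6 -0.1 -0.8] w 92.0 t 2.82 j7 [ 0.16  0.57 -0.27  1.63  0.17  0.97 -1.36]
turn units [-0.046  0.082  0.043] | shift units after turn [0.048 0.072 2.789] | shift now [0.066 0.083 2.788]
```

View pics/w1.png

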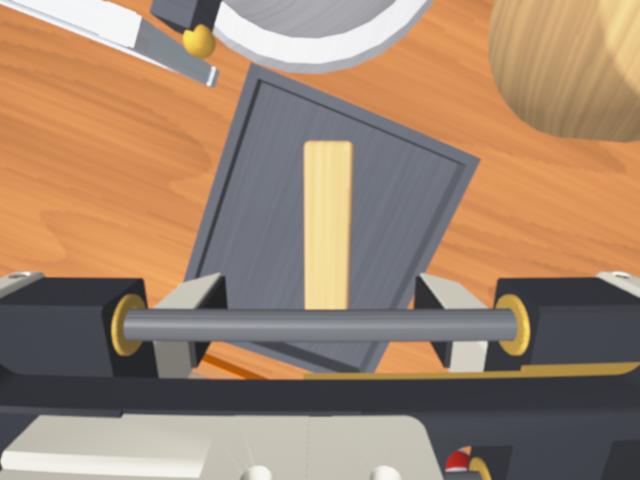

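```bash
python3 -m pendant '[[[0.03,0.04,0.6,0,0,0,0],[0.03,0.04,0.6,0,0,0,0],[0,0,0.6,0,0,0,0],[0,0,0.5,0,0,0,0],[0,0,0.3,0,0,0,0],[0,0,0.18,0,0,0,0],[0,0,0,0,0,0,0]]]'; python3 go.py 0.6395 -0.0445 0.036 21.5
```

```text
clock: 3.45
position: [0.6418, -0.0479, 0.0414]
ee_rot: [3.086, 0.584, -0.001]
force: [-0.4, 0.2, -0.2]
width: 1.001
pos [ 0.6418 -0.0479  0.0414] yaw 21.43 F [-0.4  0.2 -0.2] w 92.1 t 3.45 j7 [ 0.15  0.7  -0.24  1.7   0.22  0.77 -1.39]
turn units [ 0.003  0.011 -0.015] | shift units after turn [-0.022 -0.1    0.135] | shift now [-0.022 -0.1    0.135]
```

```bash
python3 -m pendant '[[[0,0,0,0,0,0,1],[0,0,0,0,0,0,1],[0,0,0,0,0,0,1],[0,0,0,0,0,0,1],[0,0,0,0,0,0,1],[0,0,0,0,0,0,1],[0,0,0,0,0,0,1],[0,0,0,0,0,0,1]]]' 30; python3 go.py 0.499 -0.457 0.17 2.4
```

```text
clock: 4.12
position: [0.6421, -0.0469, 0.0416]
ee_rot: [3.086, 0.586, 0.0]
force: [0.1, 1.1, -0.5]
width: 0.467
pos [ 0.6421 -0.0469  0.0416] yaw 21.5 F [ 0.1  1.1 -0.5] w 42.9 t 4.12 j7 [ 0.15  0.7  -0.24  1.7   0.22  0.77 -1.39]
turn units [ 1.000e-03 -0.000e+00  4.166e+00] | shift units after turn [-4.004 10.093 -3.211] | shift now [-7.085  8.228 -3.21 ]
```

```bash
python3 -m pendant '[[[0,0,0,0,0,0,1],[0,0,0,0,0,0,1],[0,0,0,0,0,0,1],[0,0,-0.3,0,0,0,1],[0,0,-0.6,0,0,0,1],[0,0,-0.6,0,0,0,1],[0,0,-0.6,0,0,0,1],[0,0,-0.6,0,0,0,1],[0,0,-0.6,0,0,0,1],[0,0,0,0,0,0.8,1],[0,0,0,0,0,0.8,1],[0,0,0,0,0,0.8,1],[0,0,0,0,0,0.8,1],[0,0,0,0,0,0.8,1],[0,0,0,0,0,0.2,1]]]' 30; python3 go.py 0.499 -0.457 0.17 2.4
```

```text
clock: 5.37
position: [0.642, -0.0469, 0.1743]
ee_rot: [3.141, 0.057, 0.0]
force: [-0.5, -0.4, -1.7]
width: 0.367
pos [ 0.642  -0.0469  0.1743] yaw 2.07 F [-0.5 -0.4 -1.7] w 33.8 t 5.37 j7 [ 0.12  0.54 -0.19  1.6   0.11  1.01 -1.64]
turn units [ 0.001 -0.003 -0.072] | shift units after turn [-4.    10.094  0.107] | shift now [-3.942 10.117  0.107]
```

```bash
python3 -m pendant '[[[-0.14,0.36,0,0,0,0,1],[-0.28,0.72,0,0,0,0,1],[-0.28,0.72,0,0,0,0,1],[-0.28,0.72,0,0,0,0,1],[-0.28,0.72,0,0,0,0,1],[-0.28,0.72,0,0,0,0,1],[-0.28,0.72,0,0,0,0,1],[-0.28,0.72,0,0,0,0,1],[-0.28,0.72,0,0,0,0,1],[-0.28,0.72,0,0,0,0,1],[-0.28,0.72,0,0,0,0,1],[-0.28,0.72,0,0,0,0,1],[-0.28,0.72,0,0,0,0,1],[-0.28,0.72,0,0,0,0,1],[-0.14,0.36,0,0,0,0,1],[0,0,0,0,0,0,1]]]' 30; python3 go.py 0.499 -0.457 0.04 2.4
```

```text
clock: 6.7
position: [0.4972, -0.4617, 0.1735]
ee_rot: [3.138, 0.053, -0.003]
force: [-0.2, -0.5, -1.5]
width: 0.369
pos [ 0.4972 -0.4617  0.1735] yaw 1.92 F [-0.2 -0.5 -1.5] w 33.9 t 6.7 j7 [ 0.75  0.59 -0.13  1.51  0.09  1.05 -0.94]
turn units [ 0.034  0.026 -0.104] | shift units after turn [ 0.05  -0.116  3.339] | shift now [ 0.056 -0.125  3.338]
```

```bash
python3 -m pendant '[[[0.05,-0.11,0.5,0,0,0,1],[0,0,0.6,0,0,0,1],[0,0,0.6,0,0,0,1],[0,0,0.6,0,0,0,1],[0,0,0.5,0,0,0,1],[0,0,0.3,0,0,0,1],[0,0,0.2,0,0,0,1],[0,0,0,0,0,0,1]]]' 30; python3 go.py 0.499 -0.457 0.038 2.4
```

```text
clock: 7.37
position: [0.5025, -0.4506, 0.0402]
ee_rot: [-3.139, -0.063, 0.003]
force: [-0.4, 0.7, -1.1]
width: 0.368
pos [ 0.5025 -0.4506  0.0402] yaw 2.3 F [-0.4  0.7 -1.1] w 33.9 t 7.37 j7 [ 0.73  0.73 -0.13  1.62  0.12  0.8  -0.97]
turn units [-0.022  0.02  -0.023] | shift units after turn [-0.094  0.156  0.055] | shift now [-0.094  0.156  0.055]
```

```bash
python3 -m pendant '[[[0,0,0.05,0,0,0,0.3],[0,0,0,0,0,0,0.3],[0,0,0,0,0,0,0.3],[0,0,0,0,0,0,0.3],[0,0,0,0,0,0,0.3],[0,0,0,0,0,0,0.3],[0,0,-0.5,0,0,0,0.3],[0,0,-0.7,0,0,0,0.3],[0,0,-0.7,0,0,0,0.3],[0,0,-0.7,0,0,0,0.3],[0,0,0,0,0,0.8,0.3],[0,0,0,0,0,0.35,0.3]]]' 30; python3 go.py 0.5476 -0.2309 0.13 -2.9
```

```text
clock: 8.37
position: [0.504, -0.4523, 0.146]
ee_rot: [3.138, -0.088, 0.005]
force: [-1.1, 0.0, -0.3]
width: 0.701
pos [ 0.504  -0.4523  0.146 ] yaw -3.22 F [-1.1  0.  -0.3] w 64.5 t 8.37 j7 [ 0.72  0.61 -0.11  1.54  0.08  0.99 -1.04]
turn units [ 0.03  -0.044 -0.069] | shift units after turn [ 0.808 -5.583  0.399] | shift now [ 0.776 -5.588  0.388]
```

Check for a view: brush in tray, plates unmoved.

```bash
cat > see.py <<'E'
from h import *
import sys
d=arm.get_image("top");W=cloud(d)
hsv=cv2.cvtColor(d["img"],cv2.COLOR_RGB2HSV).astype(int);H,S,V=hsv[...,0],hsv[...,1],hsv[...,2]
cv2.imwrite("pics/%s.png"%sys.argv[1],cv2.resize(d["img"][:,:,::-1][150:340,160:560],(800,380),interpolation=cv2.INTER_CUBIC))
m=((S<70)&(V>95)).astype(np.uint8)
m[:170]=0;m[340:]=0;m[:,:165]=0;m[:,530:]=0
k,l,st,_=cv2.connectedComponentsWithStats(m)
for i in range(1,k):
    if 300<st[i,4]<1000:
        v,u=np.nonzero(l==i); zz=np.nanmedian(W[v,u,2]); print('grey',st[i].tolist(),rect(onplane(d,np.c_[u,v],.025)),'if in tray',rect(onplane(d,np.c_[u,v],.033)),zz.round(3))
E
python3 see.py a1
```

```text
grey [278, 170, 39, 13, 347] ((0.7474085092544556, 0.02226918190717697), (0.08922484517097473, 0.028575774282217026), 89.9462661743164) if in tray ((0.745739758014679, 0.0218195840716362), (0.08870412409305573, 0.028409000486135483), 89.9459457397461) 0.011
grey [396, 244, 21, 36, 604] ((0.5476536750793457, -0.23083612322807312), (0.04518749192357063, 0.08139656484127045), 87.30072021484375) if in tray ((0.5471507906913757, -0.2298087477684021), (0.044923778623342514, 0.08092157542705536), 87.30072021484375) 0.028
grey [509, 252, 21, 48, 638] ((0.517049252986908, -0.48487189412117004), (0.04457536339759827, 0.10642442107200623), 88.04572296142578) if in tray ((0.5167248249053955, -0.4823620319366455), (0.044315215200185776, 0.10580334067344666), 88.04569244384766) 0.287
grey [447, 274, 23, 37, 634] ((0.47845277190208435, -0.34767958521842957), (0.08171720057725906, 0.04911671578884125), 0.7373039126396179) if in tray ((0.4783535897731781, -0.3459703326225281), (0.08124028146266937, 0.04883009195327759), 0.7372875213623047) 0.028
grey [406, 292, 25, 24, 474] ((0.45165127515792847, -0.25602081418037415), (0.05206775292754173, 0.054519351571798325), 0.29278045892715454) if in tray ((0.4517085552215576, -0.254846453666687), (0.05176393687725067, 0.054201170802116394), 0.2927693724632263) 0.048
```

View pics/a1.png

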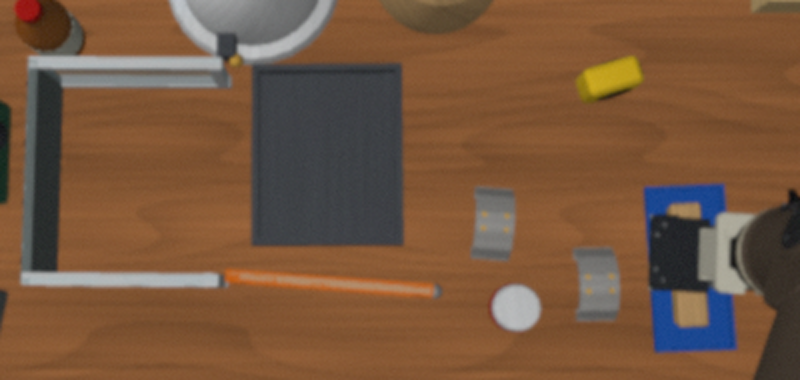

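```bash
python3 -m pendant '[[[0.05,-0.3,0,0,0,-0.06,0.3],[0.08,-0.6,0,0,0,0,0.3],[0.08,-0.6,0,0,0,0,0.3],[0.08,-0.6,0,0,0,0,0.3],[0.08,-0.6,0,0,0,0,0.3],[0.08,-0.6,0,0,0,0,0.3],[0.08,-0.6,0,0,0,0,0.3],[0.08,-0.6,0.1,0,0,0,0.3],[0.08,-0.6,0.3,0,0,0,0.3],[0.08,-0.48,0.5,0,0,0,0.3],[0,0,0.5,0,0,0,0.3],[0,0,0.3,0,0,0,0.3],[0,0,0,0,0,0,0.3]]]' 30; python3 go.py 0.5476 -0.2309 0.042 -2.8; python3 - <<'E'
from h import *
d=arm.get_image("wrist");cv2.imwrite("pics/w2.png",d["img"][:,:,::-1])
E
```

```text
clock: 9.5
position: [0.5421, -0.2288, 0.0721]
ee_rot: [-3.139, 0.072, 0.01]
force: [0.8, -1.0, 0.1]
width: 0.699
pos [ 0.5421 -0.2288  0.0721] yaw -2.64 F [ 0.8 -1.   0.1] w 64.3 t 9.5 j7 [ 0.4   0.58 -0.13  1.83  0.11  0.74 -1.41]
turn units [-0.019  0.077  0.034] | shift units after turn [0.141 0.045 0.754] | shift now [0.145 0.047 0.753]
```

View pics/w2.png

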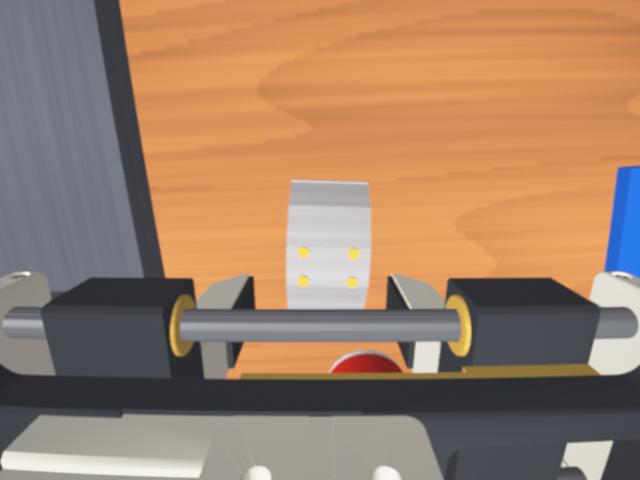

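```bash
python3 -m pendant '[[[0.1,0.04,0.4,0,0.04,0,0.3],[0.02,0,0.3,0,0,0,0.3],[0,0,0.1,0,0,0,0.3],[0,0,0,0,0,0,0.3],[0,0,0,0,0,0,1],[0,0,0,0,0,0,1],[0,0,0,0,0,0,1],[0,0,0,0,0,0,1],[0,0,0,0,0,0,1],[0,0,0,0,0,0,1],[0,0,0,0,0,0,1]]]' 30; python3 go.py 0.5476 -0.2309 0.042 -2.8
```

```text
clock: 10.47
position: [0.5497, -0.2321, 0.0442]
ee_rot: [3.14, -0.076, 0.006]
force: [-1.9, -0.2, 6.2]
width: 0.473
pos [ 0.5497 -0.2321  0.0442] yaw -2.76 F [-1.9 -0.2  6.2] w 43.5 t 10.47 j7 [ 0.4   0.63 -0.13  1.83  0.12  0.68 -1.41]
turn units [ 0.005 -0.051  0.009] | shift units after turn [-0.053 -0.027  0.054] | shift now [-0.053 -0.028  0.054]
```

```bash
python3 -m pendant '[[[0,0,0,0,0,0,1],[0,0,-0.3,0,0,0,1],[0,0,-0.6,0,0,0,1],[0,0,-0.7,0,0,0,1],[0,0,-0.7,0,0,0,1],[0,0,-0.3,0,0,0,1],[0,0,0,0,0,-0.3,1],[0,0,0,0,0,-0.3,1],[0,0,0,0,0,0,1]]]' 35; python3 go.py 0.629 0.005 0.13 0; python3 see.py a2
```

```text
clock: 11.22
position: [0.548, -0.2316, 0.1461]
ee_rot: [-3.141, -0.004, -0.002]
force: [0.4, -0.3, -1.8]
width: 0.47
pos [ 0.548  -0.2316  0.1461] yaw 0.14 F [ 0.4 -0.3 -1.8] w 43.3 t 11.22 j7 [ 0.42  0.49 -0.16  1.76  0.09  0.9  -1.34]
turn units [-0.007 -0.012  0.031] | shift units after turn [ 2.026 -5.915  0.402] | shift now [ 2.04  -5.91   0.407]
grey [278, 170, 39, 13, 348] ((0.7474085092544556, 0.02226918190717697), (0.08922484517097473, 0.028575774282217026), 89.9462661743164) if in tray ((0.745739758014679, 0.0218195840716362), (0.08870412409305573, 0.028409000486135483), 89.9459457397461) 0.012
grey [394, 233, 17, 41, 477] ((0.5677810907363892, -0.21847105026245117), (0.03496566042304039, 0.09381470084190369), 84.44507598876953) if in tray ((0.5671607851982117, -0.21751582622528076), (0.03476160764694214, 0.09326723217964172), 84.44508361816406) 0.289
```

View pics/a2.png

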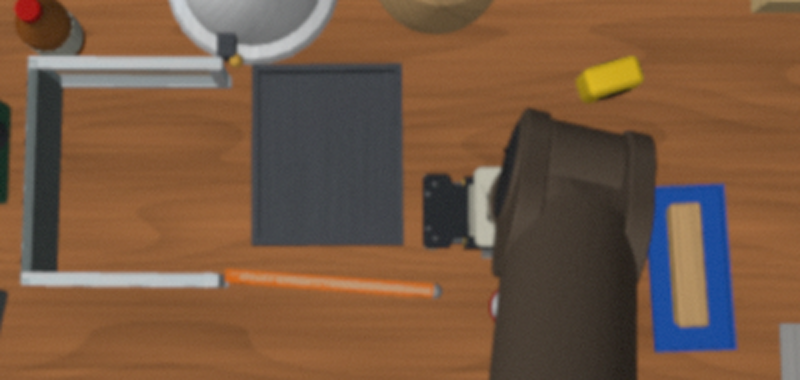

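```bash
python3 -m pendant '[[[0.1,-0.3,0,0,0,0,1],[0.2,-0.6,0,0,0,0,1],[0.2,-0.6,0,0,0,0,1],[0.2,-0.6,0,0,0,0,1],[0.2,-0.6,0,0,0,0,1],[0.2,-0.6,0,0,0,0,1],[0.2,-0.6,0,0,0,0,1],[0.2,-0.6,0,0,0,0,1],[0.2,-0.6,0,0,0,0,1],[0.2,-0.6,0.1,0,0,0,1],[0.12,-0.3,0.3,0,0,0,1],[0,0,0.5,0,0,0,1],[0,0,0.5,0,0,0,1],[0,0,0.4,0,0,0,1],[0,0,0,0,0,0,1]]]' 35; python3 go.py 0.629 0.005 0.053 0
```

```text
clock: 12.52
position: [0.6268, 0.0079, 0.0707]
ee_rot: [3.141, 0.0, -0.007]
force: [-1.5, 0.5, -2.1]
width: 0.471
pos [0.6268 0.0079 0.0707] yaw 0.01 F [-1.5  0.5 -2.1] w 43.3 t 12.52 j7 [ 0.01  0.63 -0.17  1.73  0.14  0.8  -1.79]
turn units [0.012 0.059 0.001] | shift units after turn [0.056 0.074 0.443] | shift now [0.058 0.073 0.442]
```

```bash
python3 -m pendant '[[[0.04,0.06,0.2,0,0.04,0,1],[0,0,0.15,0,0,0,1],[0,0,0.08,0,0,0,1],[0,0,0,0,0,0,1],[0,0,0,0,0,0,1]]]' 35; python3 go.py 0.629 0.005 0.053 0
```

```text
clock: 12.93
position: [0.6319, 0.0057, 0.0589]
ee_rot: [3.141, -0.0, 0.011]
force: [0.2, 0.1, -1.5]
width: 0.472
pos [0.6319 0.0057 0.0589] yaw -0.02 F [ 0.2  0.1 -1.5] w 43.4 t 12.93 j7 [ 0.02  0.65 -0.16  1.73  0.14  0.76 -1.79]
turn units [ 0.001 -0.086 -0.004] | shift units after turn [-0.074  0.017  0.148] | shift now [-0.075  0.017  0.147]
```

```bash
python3 -m pendant '[[[-0.03,0,0.08,0,-0.04,0,1],[0,0,0.06,0,0,0,1],[0,0,0.02,0,0,0,1],[0,0,0,0,0,0,1],[0,0,0,0,0,0,1]]]' 35; python3 go.py 0.629 0.005 0.053 0
```

```text
clock: 13.35
position: [0.6306, 0.0057, 0.0524]
ee_rot: [3.141, -0.0, 0.005]
force: [-1.4, -0.5, 1.6]
width: 0.468
pos [0.6306 0.0057 0.0524] yaw -0.01 F [-1.4 -0.5  1.6] w 43.0 t 13.35 j7 [ 0.01  0.66 -0.16  1.74  0.14  0.75 -1.79]
turn units [ 0.002 -0.042 -0.001] | shift units after turn [-0.039  0.018 -0.016] | shift now [-0.039  0.018 -0.016]
```

```bash
python3 -m pendant '[[[0,0,0,0,0,0,0.3],[0,0,0,0,0,0,0.3],[0,0,0,0,0,0,0.3],[0,0,0,0,0,0,0.3],[0,0,-0.3,0,0,0,0.3],[0,0,-0.6,0,0,0,0.3],[0,0,-0.7,0,0,0,0.3],[0,0,-0.5,0,0,0,0.3],[0,0,0,0,0,0,0.3]]]' 35; python3 go.py 0.4785 -0.3475 0.13 0.5; python3 see.py a3
```

```text
clock: 14.1
position: [0.6331, 0.0061, 0.1418]
ee_rot: [-3.141, 0.0, -0.017]
force: [1.3, 1.0, -0.3]
width: 0.702
pos [0.6331 0.0061 0.1418] yaw -0.01 F [ 1.3  1.  -0.3] w 64.6 t 14.1 j7 [ 0.03  0.55 -0.18  1.67  0.12  0.92 -1.77]
turn units [-0.006 -0.138 -0.111] | shift units after turn [-3.941  8.805  0.295] | shift now [-3.866  8.84   0.248]
grey [447, 274, 23, 37, 697] ((0.4784729778766632, -0.3476792871952057), (0.08167677372694016, 0.04911671578884125), 0.7373039126396179) if in tray ((0.4783737361431122, -0.345970094203949), (0.08120009303092957, 0.04883009195327759), 0.7372875213623047) 0.027
grey [406, 292, 25, 24, 473] ((0.45165127515792847, -0.25602081418037415), (0.05206775292754173, 0.054519351571798325), 0.29278045892715454) if in tray ((0.4517085552215576, -0.254846453666687), (0.05176393687725067, 0.054201170802116394), 0.2927693724632263) 0.048
```

View pics/a3.png

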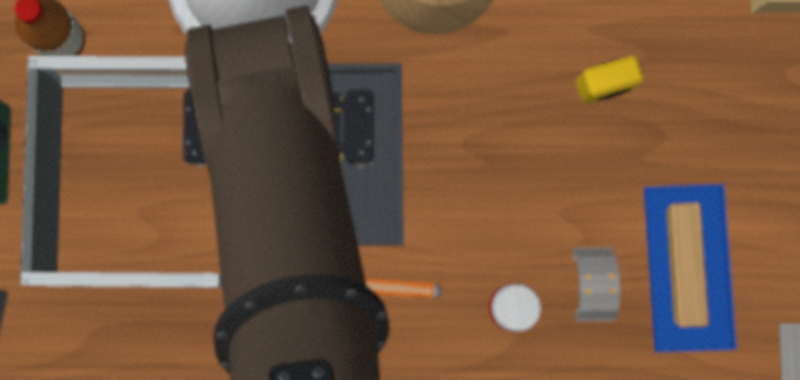

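```bash
python3 -m pendant '[[[-0.15,0.3,0,0,-0.08,-0.1,0.3],[-0.26,0.59,0,0,-0.04,0,0.3],[-0.26,0.59,0,0,0,0,0.3],[-0.26,0.59,0,0,0,0,0.3],[-0.26,0.59,0,0,0,0,0.3],[-0.26,0.59,0,0,0,0,0.3],[-0.26,0.59,0,0,0,0,0.3],[-0.26,0.59,0,0,0,0,0.3],[-0.26,0.59,0,0,0,0,0.3],[-0.26,0.59,0,0,0,0,0.3],[-0.26,0.59,0,0,0,0,0.3],[-0.26,0.59,0,0,0,0,0.3],[-0.26,0.59,0,0,0,0,0.3],[-0.26,0.59,0,0,0,0,0.3],[-0.26,0.59,0.2,0,0,0,0.3],[-0.2,0.3,0.3,0,0,0,0.3],[0,0,0.3,0,0,0,0.3],[0,0,0,0,0,0,0.3],[0,0,0,0,0,0,0.3]]]' 35; python3 go.py 0.4785 -0.3475 0.042 0.5;python3 - <<'E'
from h import *
d=arm.get_image("wrist");cv2.imwrite("pics/w3.png",d["img"][:,:,::-1])
E
python3 see.py a4
```

```text
clock: 15.73
position: [0.4732, -0.3478, 0.1038]
ee_rot: [-3.139, -0.015, 0.013]
force: [0.4, 0.5, -0.8]
width: 0.7
pos [ 0.4732 -0.3478  0.1038] yaw 0.55 F [ 0.4  0.5 -0.8] w 64.4 t 15.73 j7 [ 0.64  0.54 -0.14  1.81  0.1   0.81 -1.11]
turn units [-0.03   0.103  0.01 ] | shift units after turn [ 0.133 -0.005  1.546] | shift now [ 1.460e-01 -1.000e-03  1.545e+00]
grey [278, 170, 39, 13, 347] ((0.7474085092544556, 0.02226918190717697), (0.08922484517097473, 0.028575774282217026), 89.9462661743164) if in tray ((0.745739758014679, 0.0218195840716362), (0.08870412409305573, 0.028409000486135483), 89.9459457397461) 0.011
grey [293, 209, 21, 36, 609] ((0.6283465027809143, 0.00749674066901207), (0.04541931301355362, 0.08383218199014664), 86.69816589355469) if in tray ((0.6273726224899292, 0.0071332938969135284), (0.04515426605939865, 0.08334296196699142), 86.69816589355469) 0.035
grey [448, 274, 26, 39, 623] ((0.4760909974575043, -0.3536369800567627), (0.08611203730106354, 0.056437861174345016), 0.24520115554332733) if in tray ((0.4760057330131531, -0.35189300775527954), (0.08560948818922043, 0.0561085045337677), 0.24518685042858124) 0.247
grey [406, 292, 24, 24, 460] ((0.4516541063785553, -0.2546687424182892), (0.052069805562496185, 0.0518396757543087), 0.3801072835922241) if in tray ((0.4517114758491516, -0.25350233912467957), (0.05176595225930214, 0.051537152379751205), 0.38005584478378296) 0.049
```

View pics/w3.png

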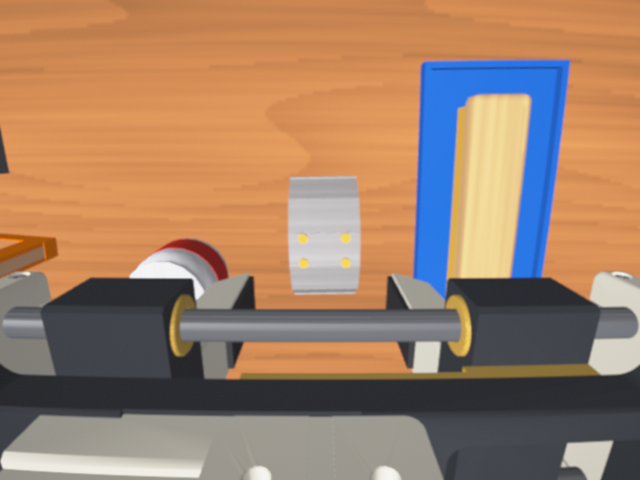

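View pics/a4.png

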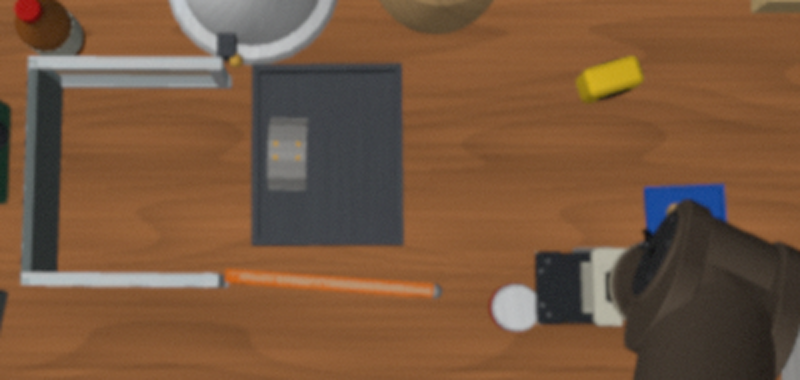

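```bash
python3 -m pendant '[[[0.06,0,0.4,0,0.05,0,0.3],[0.06,0,0.5,0,0.04,0,0.3],[0,0,0.4,0,0,0,0.3],[0,0,0.25,0,0,0,0.3],[0,0,0,0,0,0,0.3],[0,0,0,0,0,0,1],[0,0,0,0,0,0,1],[0,0,0,0,0,0,1],[0,0,0,0,0,0,1],[0,0,0,0,0,0,1],[0,0,0,0,0,0,1],[0,0,0,0,0,0,1],[0,0,0,0,0,0,1]]]' 35; python3 go.py 0.4785 -0.3475 0.042 0.5
```

```text
clock: 16.92
position: [0.4785, -0.3502, 0.0441]
ee_rot: [3.141, 0.012, 0.004]
force: [-0.2, 0.9, 6.8]
width: 0.472
pos [ 0.4785 -0.3502  0.0441] yaw 0.45 F [-0.2  0.9  6.8] w 43.4 t 16.92 j7 [ 0.63  0.62 -0.13  1.84  0.12  0.68 -1.13]
turn units [ 0.013 -0.028 -0.01 ] | shift units after turn [ 0.    -0.067  0.053] | shift now [-0.    -0.067  0.053]
```

```bash
python3 -m pendant '[[[0,0,-0.3,0,0,0,1],[0,0,-0.6,0,0,0,1],[0,0,-0.7,0,0,0,1],[0,0,-0.7,0,0,0,1],[0,0,-0.3,0,0,0,1],[0,0,0,0,0,0,1]]]' 35; python3 go.py 0.629 -0.065 0.14 0
```

```text
clock: 17.42
position: [0.4793, -0.3509, 0.1512]
ee_rot: [3.138, 0.012, 0.009]
force: [0.8, -0.3, -1.6]
width: 0.471
pos [ 0.4793 -0.3509  0.1512] yaw 0.44 F [ 0.8 -0.3 -1.6] w 43.3 t 17.42 j7 [ 0.65  0.48 -0.15  1.76  0.09  0.9  -1.1 ]
turn units [ 0.043 -0.072  0.095] | shift units after turn [ 3.742 -7.148  0.279] | shift now [ 3.795 -7.12   0.277]
```

```bash
python3 -m pendant '[[[0.15,-0.3,0,0.04,-0.06,0.09,1],[0.3,-0.6,0,0,0,0,1],[0.3,-0.57,0,0,0,0,1],[0.3,-0.57,0,0,0,0,1],[0.3,-0.57,0,0,0,0,1],[0.3,-0.57,0,0,0,0,1],[0.3,-0.57,0,0,0,0,1],[0.3,-0.57,0,0,0,0,1],[0.3,-0.57,0,0,0,0,1],[0.3,-0.57,0,0,0,0,1],[0.3,-0.57,0,0,0,0,1],[0.3,-0.57,0,0,0,0,1],[0.3,-0.57,0.2,0,0,0,1],[0.15,-0.28,0.4,0,0,0,1],[0,0,0.5,0,0,0,1],[0,0,0.5,0,0,0,1],[0,0,0.4,0,0,0,1],[0,0,0,0,0,0,1]]]' 35; python3 go.py 0.629 -0.065 0.053 0
```

```text
clock: 18.92
position: [0.6299, -0.0514, 0.063]
ee_rot: [-3.139, -0.002, 0.018]
force: [-0.3, -0.5, -1.3]
width: 0.474
pos [ 0.6299 -0.0514  0.063 ] yaw 0.06 F [-0.3 -0.5 -1.3] w 43.6 t 18.92 j7 [ 0.11  0.65 -0.17  1.71  0.14  0.8  -1.69]
turn units [-0.037  0.145  0.014] | shift units after turn [-0.022  0.339  0.25 ] | shift now [-0.02   0.34   0.249]
```

```bash
python3 -m pendant '[[[0,0.2,0,0,0.1,0,1],[0,0.14,0.08,0,0.05,0,1],[0,0,0.1,0,0,0,1],[0,0,0.06,0,0,0,1],[0,0,0,0,0,0,1]]]' 35; python3 go.py 0.629 -0.065 0.053 0
```

```text
clock: 19.33
position: [0.6331, -0.0653, 0.0578]
ee_rot: [-3.138, -0.0, -0.013]
force: [0.4, 0.4, -2.6]
width: 0.468
pos [ 0.6331 -0.0653  0.0578] yaw 0.0 F [ 0.4  0.4 -2.6] w 43.0 t 19.33 j7 [ 0.13  0.66 -0.16  1.72  0.14  0.77 -1.67]
turn units [-0.039 -0.101  0.   ] | shift units after turn [-0.103 -0.008  0.119] | shift now [-0.104 -0.008  0.118]
```

```bash
python3 -m pendant '[[[-0.03,0,0.06,0,-0.05,0,1],[0,0,0.06,0,-0.03,0,1],[0,0,0.03,0,0,0,1],[0,0,0,0,0,0,1],[0,0,0,0,0,0,1]]]' 35; python3 go.py 0.629 -0.065 0.053 0
```

```text
clock: 19.75
position: [0.6321, -0.0647, 0.0522]
ee_rot: [-3.139, -0.002, -0.003]
force: [-3.3, -0.7, 4.7]
width: 0.47
pos [ 0.6321 -0.0647  0.0522] yaw 0.06 F [-3.3 -0.7  4.7] w 43.2 t 19.75 j7 [ 0.13  0.67 -0.16  1.72  0.14  0.76 -1.67]
turn units [-0.038 -0.02   0.013] | shift units after turn [-0.078  0.008 -0.02 ] | shift now [-0.078  0.007 -0.02 ]
```

```bash
python3 -m pendant '[[[0,0,0,0,0,0,0.44],[0,0,0,0,0,0,0.44],[0,0,0,0,0,0,0.44],[0,0,0,0,0,0,0.44],[0,0,-0.3,0,0,0,0.44],[0,0,-0.6,0,0,0,0.44],[0,0,-0.7,0,0,0,0.44],[0,0.3,-0.5,0,0,0,0.44],[0,0.6,-0.3,0,0,0,0.44],[0,0.7,0,0,0,0,0.44],[0,0.7,0,0,0,0,0.44],[0,0.7,0,0,0,0,0.44],[0,0.7,0,0,0,0,0.44],[0,0.7,0,0,0,0,0.44],[0,0.7,0,0,0,0,0.44],[0,0.3,0,0,0,0,0.44],[0,0,0,0,0,0,0.3]]]' 35; python3 see.py a5; python3 go.py 0.63 -0.124 0.04 0
```

```text
clock: 21.17
position: [0.631, -0.2862, 0.1476]
ee_rot: [-3.141, 0.007, -0.002]
force: [0.1, -1.1, -0.1]
width: 0.598
grey [278, 170, 39, 13, 350] ((0.7474085092544556, 0.02226918190717697), (0.08922484517097473, 0.028575774282217026), 89.9462661743164) if in tray ((0.745739758014679, 0.0218195840716362), (0.08870412409305573, 0.028409000486135483), 89.9459457397461) 0.011
grey [422, 189, 19, 41, 577] ((0.6698803901672363, -0.2881805896759033), (0.04076312854886055, 0.09406054019927979), 87.58533477783203) if in tray ((0.6686641573905945, -0.28681856393814087), (0.04052525386214256, 0.09351159632205963), 87.5853271484375) 0.29
grey [293, 209, 21, 36, 674] ((0.628291130065918, 0.007406206801533699), (0.08197548240423203, 0.046620287001132965), 0.0997711643576622) if in tray ((0.6273176074028015, 0.007043264806270599), (0.08149723708629608, 0.04634815827012062), 0.10000236332416534) 0.035
grey [324, 208, 20, 36, 663] ((0.6307071447372437, -0.06353078782558441), (0.08193063735961914, 0.044161345809698105), 0.1425808221101761) if in tray ((0.6297195553779602, -0.06347974389791489), (0.08145251870155334, 0.04390363395214081), 0.142582967877388) 0.034
grey [406, 292, 25, 24, 459] ((0.4524502158164978, -0.25408148765563965), (0.05157194286584854, 0.05448406934738159), 58.40571975708008) if in tray ((0.45250293612480164, -0.25291845202445984), (0.0512709841132164, 0.05416613072156906), 58.40571975708008) 0.049
pos [ 0.6316 -0.283   0.1475] yaw -0.13 F [0.  0.3 0.5] w 58.2 t 21.22 j7 [ 0.44  0.64 -0.16  1.49  0.1   1.02 -1.31]
turn units [-0.031 -0.022 -0.027] | shift units after turn [-0.041 -3.975  2.687] | shift now [-0.054 -3.968  2.697]
```

View pics/a5.png

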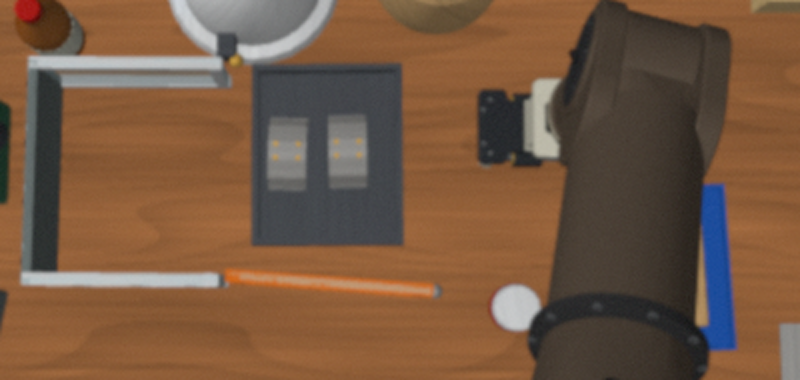

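```bash
python3 -m pendant '[[[-0.04,-0.3,0,0,0,0,0.74],[0,-0.6,0,0,0,0,0.74],[0,-0.6,0,0,0,0,0.74],[0,-0.6,0,0,0,0,0.74],[0,-0.6,0,0,0,0,0.74],[0,-0.6,0.1,0,0,0,0.74],[0,-0.45,0.3,0,0,0,0.74],[0,-0.2,0.5,0,0,0,0.74],[0,0,0.5,0,0,0,0.74],[0,0,0.3,0,0,0,0.74],[0,0,0,0,0,0,0.74],[0,0,0,0,0,0,0.74]]]' 35; python3 go.py 0.63 -0.124 0.036 0;python3 - <<'E'
from h import *
d=arm.get_image("wrist");cv2.imwrite("pics/w4.png",d["img"][:,:,::-1])
E
```

```text
clock: 22.22
position: [0.6301, -0.1219, 0.0795]
ee_rot: [-3.138, -0.003, -0.001]
force: [-0.7, -0.8, 0.6]
width: 0.26
pos [ 0.6301 -0.1219  0.0795] yaw 0.11 F [-0.7 -0.8  0.6] w 23.9 t 22.22 j7 [ 0.22  0.64 -0.17  1.69  0.13  0.83 -1.57]
turn units [-0.045 -0.006  0.024] | shift units after turn [-1.000e-03  5.400e-02  1.088e+00] | shift now [-0.002  0.057  1.088]
```

View pics/w4.png

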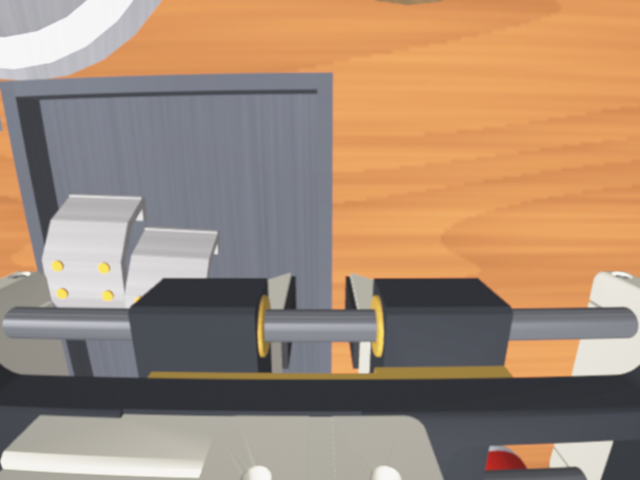

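```bash
python3 -m pendant '[[[0,0.05,0.3,0,0,0,0.74],[0,0,0.4,0,0,0,0.74],[0,0,0.25,0,0,0,0.74],[0,0,0.15,0,0,0,0.74],[0,0,0,0,0,0,0.74],[0,0,0,0,0,0,0.74]]]' 35; python3 go.py 0.63 -0.124 0.036 0
```

```text
clock: 22.77
position: [0.6305, -0.125, 0.0355]
ee_rot: [-3.138, -0.001, -0.002]
force: [0.8, -0.0, -0.1]
width: 0.261
pos [ 0.6305 -0.125   0.0355] yaw 0.03 F [ 0.8 -0.  -0.1] w 24.0 t 22.77 j7 [ 0.22  0.7  -0.16  1.71  0.14  0.74 -1.58]
turn units [-0.04  -0.015  0.008] | shift units after turn [-0.013 -0.025 -0.014] | shift now [-0.013 -0.025 -0.013]
```

```bash
python3 -m pendant '[[[0,0,0,0,0,0,1],[0,0,0,0,0,0,1],[0,0,0,0,0,0,1],[0,0,0,0,0,0,1],[0,0,0,0,0,0,1],[0,0,0,0,0,0,1],[-0.1,0,0,0,0,0,1],[-0.15,0,0,0,0,0,1],[-0.15,0,0,0,0,0,1],[-0.15,0,0,0,0,0,1],[-0.12,0,0,0,0,0,1],[-0.07,0,0,0,0,0,1],[0,0,0,0,0,0,1],[0,0,0,0,0,0,1]]]' 50; python3 go.py 0.601 -0.124 0.036 0; python3 see.py a6
```

```text
clock: 23.93
position: [0.6014, -0.1253, 0.0362]
ee_rot: [-3.139, -0.0, -0.004]
force: [1.4, -0.1, 7.7]
width: 0.078
pos [ 0.6014 -0.1253  0.0362] yaw 0.0 F [ 1.4 -0.1  7.7] w 7.2 t 23.93 j7 [ 0.23  0.66 -0.16  1.79  0.15  0.7  -1.58]
turn units [-0.034 -0.035  0.001] | shift units after turn [-0.01  -0.032  0.004] | shift now [-0.01  -0.032  0.005]
grey [278, 170, 39, 12, 344] ((0.7485973834991455, 0.022267520427703857), (0.08922508358955383, 0.02620120346546173), 89.94916534423828) if in tray ((0.7469214797019958, 0.021817930042743683), (0.08870437741279602, 0.026048321276903152), 89.9488754272461) 0.011
```

View pics/a6.png

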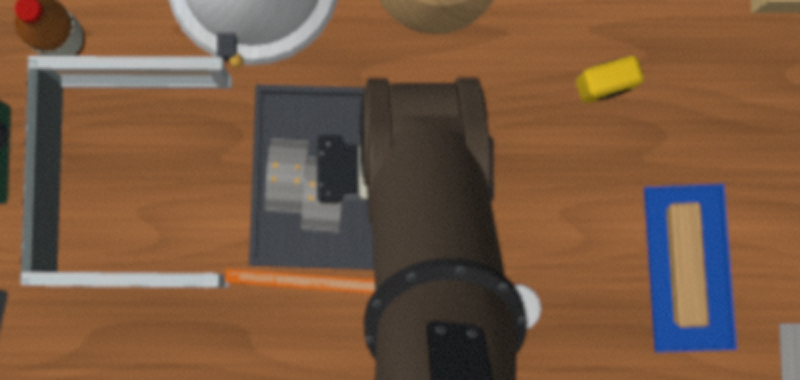

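```bash
python3 - <<'E'
from h import *
d=arm.get_image("top");W=cloud(d)
cv2.imwrite("pics/tz.png",cv2.resize(d["img"][:,:,::-1][185:290,280:360],(610,800)[::1],interpolation=cv2.INTER_CUBIC)[:600])
# left edge of tray fit
hsv=cv2.cvtColor(d["img"],cv2.COLOR_RGB2HSV).astype(int)
pts=[]
for v in range(200,275):
    row=hsv[v,270:310,1].astype(float); g=np.diff(cv2.GaussianBlur(row.reshape(1,-1),(5,1),0).ravel()); k=np.argmin(g); pts.append((270+k+.5,v))
P=onplane(d,pts,.025);
a=P[:,0];b=P[:,1]
for _ in range(4):
    c=np.polyfit(a,b,1);r=b-np.polyval(c,a);k=abs(r)<2*r.std()+1e-4;a,b=a[k],b[k]
print(c,'y at .6',np.polyval(c,.6),r.std(),len(a))
for v in range(215,264,4): print(v,[round(1000*W[v,u,2]) for u in range(284,336,3)])
d=arm.get_image("scene");cv2.imwrite("pics/s1.png",cv2.resize(d["img"][:,:,::-1][190:340,220:440],(800,545),interpolation=cv2.INTER_CUBIC))
E
```

```text
[-0.02775248  0.06425977] y at .6 0.04760827829794931 0.0006662960492397101 75
215 [-9, 25, 12, 6, 9, 11, 8, 6, 7, 5, 6, 6, 9, 9, 8, 7, 1, 5]
219 [-3, 27, 6, 2, 12, 11, 5, 8, 10, 7, 4, 8, 121, 123, 127, 122, 4, 2]
223 [2, 24, 9, 11, 31, 31, 28, 23, 27, 25, 3, 8, 122, 122, 121, 127, 119, 122]
227 [0, 26, 10, 9, 37, 38, 38, 32, 30, 35, 9, 2, 121, 118, 116, 123, 127, 121]
231 [-1, 23, 8, 11, 41, 37, 41, 39, 40, 36, 25, 24, 121, 120, 121, 124, 122, 121]
235 [-1, 23, 7, 38, 40, 48, 42, 41, 41, 42, 30, 30, 121, 123, 121, 122, 122, 126]
239 [-2, 27, 4, 38, 49, 38, 38, 36, 42, 41, 41, 43, 124, 118, 121, 122, 116, 120]
243 [-1, 22, 5, 39, 35, 36, 33, 38, 39, 38, 43, 43, 125, 121, 122, 123, 126, 122]
247 [0, 27, 5, 28, 33, 28, 28, 33, 27, 37, 38, 39, 119, 122, 123, 119, 97, 95]
251 [-8, 23, 6, 19, 20, 23, 28, 25, 29, 41, 38, 42, 107, 105, 41, 42, 10, 5]
255 [2, 31, 3, 5, 6, 10, 13, 12, 13, 37, 32, 33, 33, 36, 36, 36, 11, 7]
259 [4, 24, 7, 4, 4, 10, 11, 7, 8, 24, 24, 26, 27, 31, 31, 30, 7, 7]
263 [-6, 31, 7, 7, 8, 5, 4, 6, 8, 15, 16, 18, 15, 17, 11, 9, 6, 8]
```

View pics/tz.png

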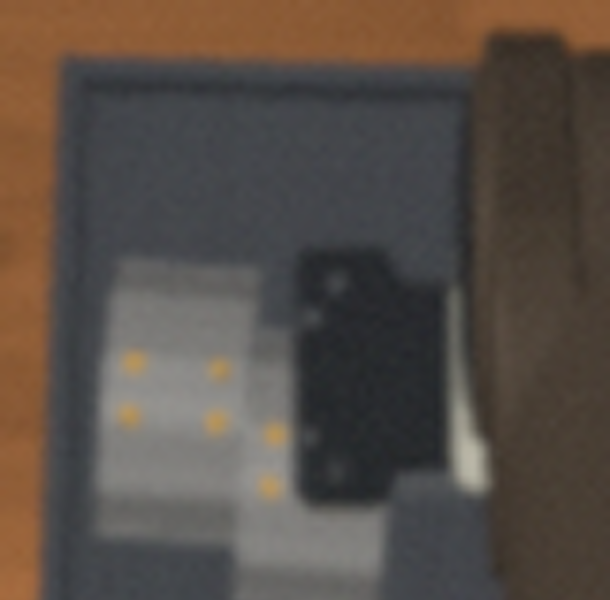

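View pics/s1.png

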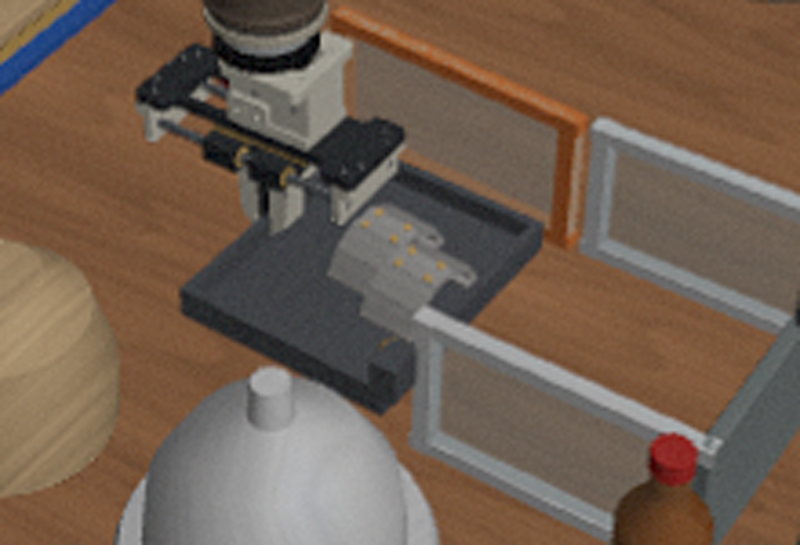

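```bash
cat > tr.py <<'E'
from h import *
d=arm.get_image("top")
S=cv2.cvtColor(d["img"],cv2.COLOR_RGB2HSV)[...,1].astype(float)
S=cv2.GaussianBlur(S,(3,3),0)
o,hm=None,None
def edge(P0,P1,n,half=.02,z=.025,N=60):
    # scan along +-half normal n for strongest change
    t=np.linspace(-half,half,81);res=[]
    for s in np.linspace(0,1,N):
        c=P0+(P1-P0)*s; Q=np.c_[c+t[:,None]*n,np.full(81,z)]
        q=proj(d,Q).astype(np.float32); val=cv2.remap(S.astype(np.float32),q[:,0].reshape(1,-1),q[:,1].reshape(1,-1),cv2.INTER_LINEAR).ravel()
        g=np.abs(np.diff(cv2.GaussianBlur(val.reshape(1,-1),(9,1),0).ravel()));k=np.argmax(g);
        res.append(np.r_[c+n*(t[k]+t[k+1])/2,g[k]])
    return np.array(res)
def fitl(R,ax):
    a,b=(R[:,0],R[:,1]) if ax=='x' else (R[:,1],R[:,0])
    for _ in range(5):
        c=np.polyfit(a,b,1);r=b-np.polyval(c,a);k=abs(r)<2*r.std()+1e-4;a,b=a[k],b[k]
    return c,r.std(),len(a)
import sys
cx,cy=float(sys.argv[1]),float(sys.argv[2])
for nm,P0,P1,n,ax,at in (('left',(cx-.09,cy+.088),(cx+.09,cy+.088),(0,1),'x',cx),('right',(cx-.09,cy-.088),(cx+.09,cy-.088),(0,1),'x',cx),('far',(cx+.106,cy-.075),(cx+.106,cy+.075),(1,0),'y',cy),('near',(cx-.106,cy-.075),(cx-.106,cy+.075),(1,0),'y',cy)):
    R=edge(np.array(P0),np.array(P1),np.array(n,float));c,s,k=fitl(R,ax)
    print(nm,'slope',c[0].round(4),'pos at mid',np.polyval(c,at).round(4),'res',s.round(4),k)
E
python3 tr.py .600 -.040
```

```text
left slope -0.0268 pos at mid 0.0475 res 0.0002 58
right slope -0.0181 pos at mid -0.1278 res 0.0108 60
far slope -0.0244 pos at mid 0.7091 res 0.0025 60
near slope 0.0293 pos at mid 0.4959 res 0.0003 52
```

```bash
python3 -m pendant '[[[0,0,0,0,0,-0.2,1],[0,0,0,0,0,-0.2,1],[0,0,0,0,0,0,1],[0,0,0,0,0,0,1]]]' 60; python3 go.py 0.601 -0.124 0.036 0; python3 tr.py .600 -.040
```

```text
clock: 24.47
position: [0.6017, -0.1252, 0.0362]
ee_rot: [-3.138, -0.05, -0.005]
force: [3.3, -0.9, 7.0]
width: 0.077
pos [ 0.6017 -0.1252  0.0362] yaw 1.84 F [ 3.3 -0.9  7. ] w 7.1 t 24.47 j7 [ 0.23  0.66 -0.17  1.79  0.15  0.7  -1.55]
turn units [-0.034 -0.041  0.401] | shift units after turn [-0.019 -0.031  0.004] | shift now [-0.018 -0.031  0.004]
left slope 0.0023 pos at mid 0.0475 res 0.0002 57
right slope 0.1344 pos at mid -0.1341 res 0.0082 51
far slope 0.0024 pos at mid 0.7055 res 0.0002 48
near slope -0.0012 pos at mid 0.4939 res 0.0002 53
```

```bash
python3 -m pendant '[[[0.005,-0.15,0,0,0,0,1],[0.01,-0.3,0,0,0,0,1],[0.01,-0.3,0,0,0,0,1],[0.01,-0.3,0,0,0,0,1],[0.01,-0.3,0,0,0,0,1],[0.01,-0.3,0,0,0,0,1],[0.005,-0.15,0,0,0,0,1],[0,0,0,0,0,0,1]]]' 60; python3 go.py 0.601 0.1005 0.036 1.84; python3 tr.py .600 .032
```

```text
clock: 25.18
position: [0.6014, -0.0529, 0.0362]
ee_rot: [-3.139, -0.052, -0.004]
force: [2.9, 0.3, 6.0]
width: 0.08
pos [ 0.6014 -0.0529  0.0362] yaw 1.91 F [2.9 0.3 6. ] w 7.3 t 25.18 j7 [ 0.11  0.65 -0.16  1.82  0.15  0.69 -1.67]
turn units [-0.023 -0.031  0.014] | shift units after turn [ 0.113 -3.834  0.005] | shift now [ 0.118 -3.834  0.012]
left slope 0.0199 pos at mid 0.1198 res 0.0002 60
right slope -0.0284 pos at mid -0.0576 res 0.01 60
far slope -0.0229 pos at mid 0.7056 res 0.0019 59
near slope -0.126 pos at mid 0.491 res 0.0061 58
```

```bash
python3 see.py a7
```

```text
grey [278, 170, 39, 12, 345] ((0.7485973834991455, 0.022267520427703857), (0.08922508358955383, 0.02620120346546173), 89.94916534423828) if in tray ((0.7469214797019958, 0.021817930042743683), (0.08870437741279602, 0.026048321276903152), 89.9488754272461) 0.011
grey [261, 222, 39, 45, 994] ((0.5874354839324951, 0.06054291874170303), (0.10255146771669388, 0.08862784504890442), 0.14547820389270782) if in tray ((0.586700439453125, 0.059869930148124695), (0.10195309668779373, 0.08811051398515701), 0.14560452103614807) 0.034
grey [406, 292, 25, 24, 474] ((0.45165127515792847, -0.25602081418037415), (0.05206775292754173, 0.054519351571798325), 0.29278045892715454) if in tray ((0.4517085552215576, -0.254846453666687), (0.05176393687725067, 0.054201170802116394), 0.2927693724632263) 0.048
```

View pics/a7.png

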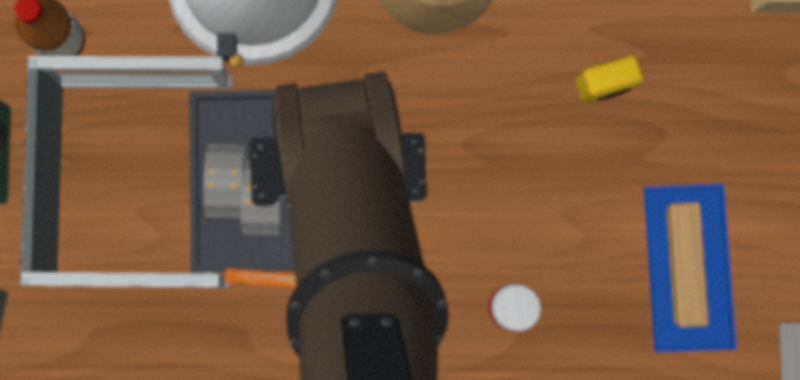

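```bash
python3 -m pendant '[[[-0.03,-0.05,0,0,0,0.15,1],[-0.03,-0.1,0,0,0,0.12,1],[0.005,-0.2,0,0,0,0,1],[0.005,-0.2,0,0,0,0,1],[0.005,-0.2,0,0,0,0,1],[0,-0.1,0,0,0,0,1],[0,0,0,0,0,0,1]]]' 60; python3 go.py 0.601 0.1005 0.036 0; python3 tr.py .600 .065
```

```text
clock: 25.87
position: [0.5991, -0.0202, 0.0362]
ee_rot: [-3.14, -0.017, -0.003]
force: [3.5, -2.7, 6.1]
width: 0.08
pos [ 0.5991 -0.0202  0.0362] yaw 0.61 F [ 3.5 -2.7  6.1] w 7.3 t 25.87 j7 [ 0.05  0.64 -0.15  1.83  0.14  0.68 -1.74]
turn units [-0.014 -0.028  0.133] | shift units after turn [ 0.048 -3.017  0.004] | shift now [ 0.08  -3.016  0.007]
left slope 0.0055 pos at mid 0.1525 res 0.0002 59
right slope 0.0043 pos at mid -0.0253 res 0.0096 60
far slope 0.0268 pos at mid 0.7043 res 0.0016 52
near slope -0.2311 pos at mid 0.4883 res 0.0053 52
```

```bash
python3 -m pendant '[[[0,-0.2,0,0,0,0.1,1],[0.004,-0.3,0,0,0,0,1],[0.004,-0.3,0,0,0,0,1],[0.004,-0.3,0,0,0,0,1],[0.004,-0.3,0,0,0,0,1],[0.004,-0.2,0,0,0,0,1],[0,0,0,0,0,0,1]]]' 60; python3 go.py 0.601 0.1005 0.036 0; python3 tr.py .600 .128
```

```text
clock: 26.5
position: [0.599, 0.0453, 0.0362]
ee_rot: [-3.14, -0.007, -0.002]
force: [0.3, 0.9, 5.4]
width: 0.076
pos [0.599  0.0453 0.0362] yaw 0.24 F [0.3 0.9 5.4] w 7.0 t 26.5 j7 [-0.06  0.64 -0.15  1.82  0.14  0.68 -1.85]
turn units [-0.024 -0.013  0.053] | shift units after turn [ 0.051 -1.38   0.004] | shift now [ 0.057 -1.379  0.007]
left slope 0.0054 pos at mid 0.2179 res 0.0003 59
right slope -0.0014 pos at mid 0.0278 res 0.0052 47
far slope -0.0103 pos at mid 0.7063 res 0.0015 44
near slope -0.1673 pos at mid 0.4828 res 0.0036 48
```

```bash
python3 -m pendant '[[[0,-0.2,0,0,0,0.05,1],[0,-0.3,0,0,0,0,1],[0,-0.3,0,0,0,0,1],[0,-0.25,0,0,0,0,1],[0,-0.15,0,0,0,0,1],[0,-0.05,0,0,0,0,1],[0,-0.05,0,0,0,0,1],[0,-0.05,0,0,0,0,1],[0,0,0,0,0,0,1]]]' 60; python3 go.py 0.599 0.1005 0.036 0; python3 tr.py .600 .183; python3 see.py a8
```

```text
clock: 27.3
position: [0.5987, 0.0961, 0.0362]
ee_rot: [3.141, -0.004, -0.0]
force: [-1.1, -6.7, 8.5]
width: 0.084
pos [0.5987 0.0961 0.0362] yaw -0.13 F [-1.1 -6.7  8.5] w 7.7 t 27.3 j7 [-0.15  0.65 -0.14  1.81  0.13  0.69 -1.94]
turn units [ 0.009  0.001 -0.029] | shift units after turn [ 0.008 -0.11   0.004] | shift now [ 0.007 -0.11   0.004]
left slope 0.0099 pos at mid 0.2718 res 0.0024 60
right slope -0.0153 pos at mid 0.0849 res 0.0064 50
far slope -0.1394 pos at mid 0.7106 res 0.0048 60
near slope -0.2281 pos at mid 0.4868 res 0.0035 48
grey [278, 170, 39, 12, 344] ((0.7485973834991455, 0.022267520427703857), (0.08922508358955383, 0.02620120346546173), 89.94916534423828) if in tray ((0.7469214797019958, 0.021817930042743683), (0.08870437741279602, 0.026048321276903152), 89.9488754272461) 0.011
grey [197, 222, 23, 45, 549] ((0.5828872919082642, 0.23472529649734497), (0.10996570438146591, 0.043391384184360504), 20.70566749572754) if in tray ((0.5821788311004639, 0.23303581774234772), (0.10932399332523346, 0.04313817247748375), 20.705671310424805) 0.035
grey [406, 292, 25, 24, 474] ((0.45165127515792847, -0.25602081418037415), (0.05206775292754173, 0.054519351571798325), 0.29278045892715454) if in tray ((0.4517085552215576, -0.254846453666687), (0.05176393687725067, 0.054201170802116394), 0.2927693724632263) 0.049
```

View pics/a8.png

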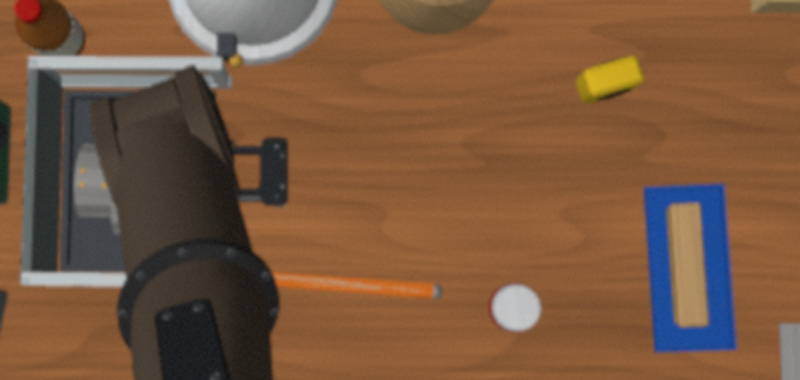

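```bash
python3 -m pendant '[[[0,-0.05,0,0,0,0,1],[0,-0.05,0,0,0,0,1],[0,0,0,0,0,0,1],[0,0,0,0,0,0,1]]]' 60; python3 go.py 0.599 0.1005 0.036 0
```

```text
clock: 27.73
position: [0.5987, 0.1, 0.0362]
ee_rot: [3.141, -0.004, 0.0]
force: [0.1, -7.6, 7.7]
width: 0.079
pos [0.5987 0.1    0.0362] yaw -0.14 F [ 0.1 -7.6  7.7] w 7.3 t 27.73 j7 [-0.16  0.65 -0.14  1.81  0.13  0.69 -1.94]
turn units [ 0.007 -0.    -0.031] | shift units after turn [ 0.007 -0.013  0.004] | shift now [ 0.007 -0.013  0.004]
```

```bash
python3 -m pendant '[[[0,-0.05,0,0,0,0,1],[0,-0.05,0,0,0,0,1],[0,0,0,0,0,0,1],[0,0,0,0,0,0,1]]]' 60; python3 go.py 0.599 0.1005 0.036 0
```

```text
clock: 28.07
position: [0.5986, 0.1033, 0.0362]
ee_rot: [3.14, -0.005, -0.001]
force: [-1.0, -8.3, 8.5]
width: 0.081
pos [0.5986 0.1033 0.0362] yaw -0.17 F [-1.  -8.3  8.5] w 7.4 t 28.07 j7 [-0.17  0.65 -0.14  1.8   0.13  0.69 -1.95]
turn units [ 0.017  0.004 -0.037] | shift units after turn [0.009 0.069 0.004] | shift now [0.01  0.069 0.004]
```

```bash
python3 -m pendant '[[[0,-0.05,0,0,0,0,1],[0,-0.05,0,0,0,0,1],[0,0,0,0,0,0,1],[0,0,0,0,0,0,1]]]' 60; python3 go.py 0.599 0.1005 0.036 0; python3 - <<'E'
from h import *
d=arm.get_image("scene");cv2.imwrite("pics/s2.png",cv2.resize(d["img"][:,:,::-1][190:370,260:480],(800,654),interpolation=cv2.INTER_CUBIC)[:600])
d=arm.get_image("top");W=cloud(d)
cv2.imwrite("pics/t9.png",cv2.resize(d["img"][:,:,::-1][170:300,165:290],(577,600),interpolation=cv2.INTER_CUBIC))
E
```

```text
clock: 28.4
position: [0.5985, 0.1036, 0.0361]
ee_rot: [3.136, -0.009, -0.002]
force: [-1.3, -17.6, 13.1]
width: 0.076
pos [0.5985 0.1036 0.0361] yaw -0.32 F [ -1.3 -17.6  13.1] w 7.0 t 28.4 j7 [-0.17  0.65 -0.13  1.8   0.13  0.7  -1.96]
turn units [ 0.068  0.017 -0.069] | shift units after turn [0.013 0.077 0.004] | shift now [0.014 0.077 0.004]
```

View pics/s2.png

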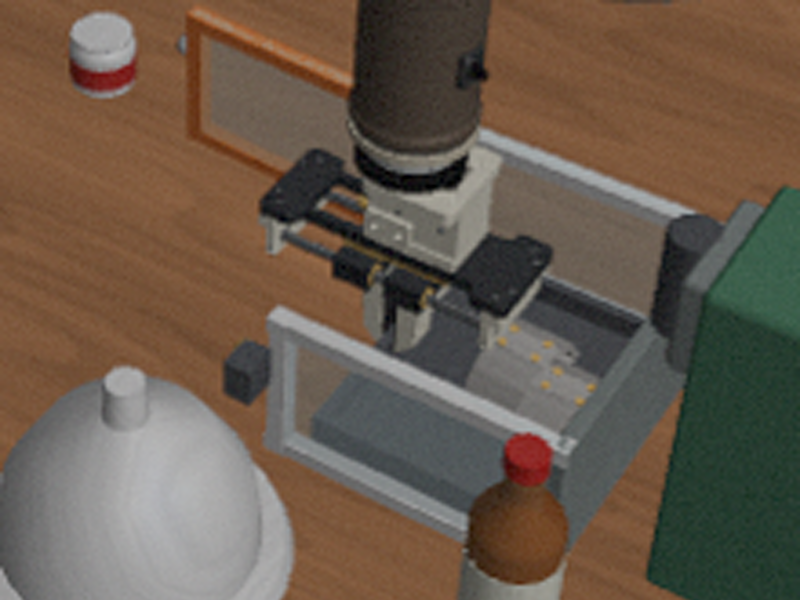

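View pics/t9.png

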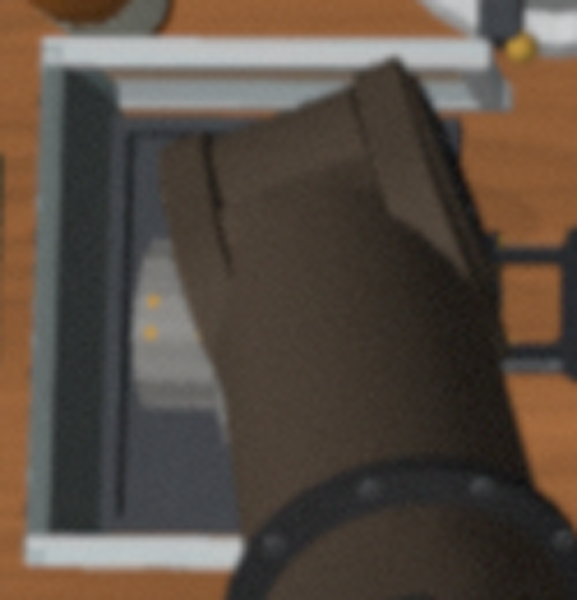

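```bash
python3 -m pendant '[[[0,0.05,0,0,0,0,1],[0,0.05,0,0,0,0,0.72],[0,0,0,0,0,0,0.72],[0,0,0,0,0,0,0.72],[0,0,0,0,0,0,0.72],[0,0,-0.2,0,0,0,0.72],[0,0,-0.4,0,0,0,0.72],[0,0,-0.6,0,0,0,0.72],[0,0,-0.7,0,0,0,0.72],[0,0,-0.7,0,0,0,0.72],[0,0,-0.7,0,0,0,0.72],[0,0,-0.4,0,0,0,0.72],[0,0,0,0,0,0,0.72]]]' 30; python3 go.py 0.599 -0.15 0.18 0; python3 - <<'E'
from h import *
d=arm.get_image("wrist");cv2.imwrite("pics/w5.png",d["img"][:,:,::-1])
E
```

```text
clock: 29.58
position: [0.601, 0.1076, 0.189]
ee_rot: [-3.137, 0.0, -0.013]
force: [1.2, -0.0, 0.6]
width: 0.279
pos [0.601  0.1076 0.189 ] yaw -0.02 F [ 1.2 -0.   0.6] w 25.7 t 29.58 j7 [-0.15  0.47 -0.16  1.68  0.08  0.99 -1.91]
turn units [-0.062 -0.102 -0.003] | shift units after turn [-0.05   6.441  0.224] | shift now [-0.05   6.442  0.192]
```

View pics/w5.png

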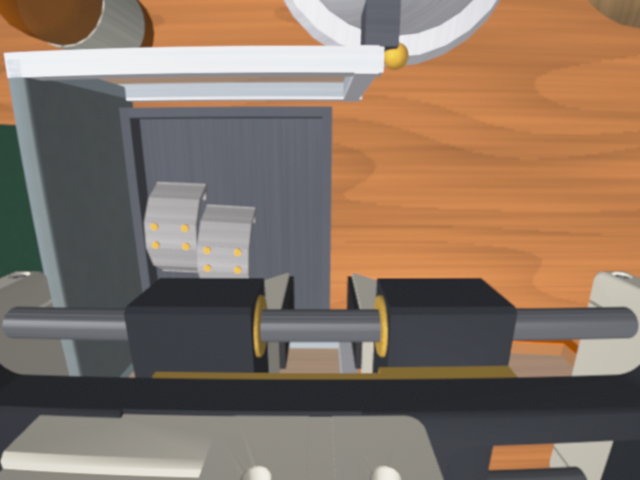

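```bash
python3 -m pendant '[[[-0.2,0.3,0,0,0,0,1],[-0.35,0.5,0,0,-0.1,0,1],[-0.35,0.5,0,0,0,0,1],[-0.35,0.5,0,0,0,0,1],[-0.35,0.5,0,0,0,0,1],[-0.35,0.5,0,0,0,0,1],[-0.35,0.5,0,0,0,0,1],[-0.35,0.5,0,0,0,0,1],[-0.35,0.5,0,0,0,0,1],[-0.35,0.5,0,0,0,0,1],[-0.35,0.5,0,0,0,0,1],[-0.2,0.2,0,0,0,0,1],[0,0,0,0,0,0,1]]]' 30; python3 go.py 0.445 -0.10 0.085 0; python3 see.py b1;  python3 tr.py .600 .188; python3 - <<'E'
from h import *
d=arm.get_image("top");W=cloud(d);x,y,z=[W[...,i] for i in range(3)]
for z0 in (.01,.05,.09,.11,.13):
    m=(x>.64)&(x<.9)&(y>-.06)&(y<.14)&(z>z0)&(z<.2)&~((x<.73)&(y>.07)); print(z0,np.nanmin(x[m]),y[m][np.nanargmin(x[m])],z[m].max())
E
```

```text
clock: 30.72
position: [0.4405, -0.1151, 0.1836]
ee_rot: [-3.139, 0.007, 0.014]
force: [-0.0, 0.5, -0.9]
width: 0.003
pos [ 0.4405 -0.1151  0.1836] yaw -0.25 F [-0.   0.5 -0.9] w 0.3 t 30.72 j7 [ 0.24  0.25 -0.12  2.04  0.04  0.87 -1.48]
turn units [-0.033  0.114 -0.054] | shift units after turn [ 0.114 -0.378  2.465] | shift now [ 0.135 -0.372  2.465]
grey [278, 170, 39, 13, 346] ((0.7474090456962585, 0.02226918190717697), (0.08922484517097473, 0.028574705123901367), 89.9462661743164) if in tray ((0.7457402944564819, 0.0218195840716362), (0.08870412409305573, 0.0284079909324646), 89.9459457397461) 0.012
grey [412, 292, 19, 24, 380] ((0.45155656337738037, -0.26288267970085144), (0.040742091834545135, 0.052338987588882446), 89.19405364990234) if in tray ((0.4516143500804901, -0.26166826486587524), (0.040504321455955505, 0.052033595740795135), 89.19404602050781) 0.049
left slope -0.0367 pos at mid 0.268 res 0.0087 53
right slope -0.0051 pos at mid 0.0987 res 0.0002 56
far slope 0.009 pos at mid 0.7066 res 0.0003 60
near slope -0.0 pos at mid 0.4752 res 0.0 60
0.01 0.7199161538582772 0.06295559349867112 0.15424472651374888
0.05 0.7199161538582772 0.06295559349867112 0.15424472651374888
0.09 0.7199161538582772 0.06295559349867112 0.15424472651374888
0.11 0.7966145087791638 0.06196272420299963 0.15424472651374888
0.13 0.8293187402643176 0.05182730194436318 0.15424472651374888
```

View pics/b1.png

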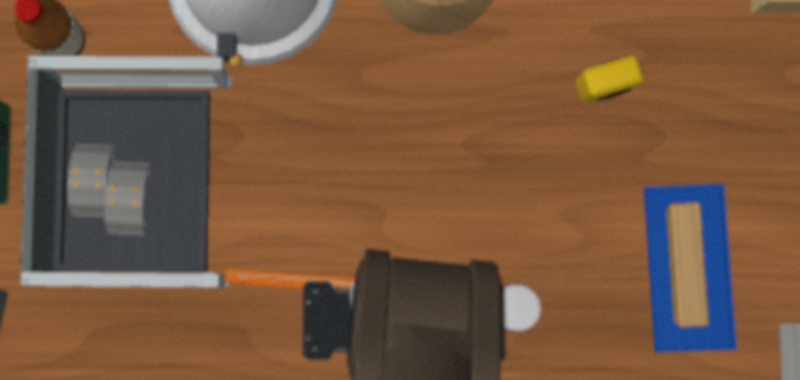

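```bash
python3 - <<'E'
import numpy as np
H=np.array([.485,.066])
def c(phi,r=.18):
    u=np.array([np.cos(phi),-np.sin(phi)]);n=np.array([-np.sin(phi),-np.cos(phi)])
    return H+r*u+(.006+.0095*abs(n[0])+.019*abs(n[1]))*n
prev=None
for k,phi in enumerate(np.linspace(1.64,0,21)):
    p=c(phi)
    if prev is not None: print(round(phi,3),p.round(4),'units',((p-prev)*[1,-1]/.04).round(2))
    else: print(phi,p.round(4))
    prev=p
E
python3 go.py 0.44 -0.115 0.085 0
```

```text
1.64 [ 0.4558 -0.1124]
1.558 [ 0.4716 -0.1142] units [0.39 0.04]
1.476 [ 0.4849 -0.1148] units [0.33 0.02]
1.394 [ 0.4983 -0.1145] units [ 0.33 -0.01]
1.312 [ 0.5117 -0.1131] units [ 0.34 -0.03]
1.23 [ 0.5251 -0.1108] units [ 0.33 -0.06]
1.148 [ 0.5384 -0.1074] units [ 0.33 -0.09]
1.066 [ 0.5515 -0.1029] units [ 0.33 -0.11]
0.984 [ 0.5643 -0.0974] units [ 0.32 -0.14]
0.902 [ 0.5768 -0.0909] units [ 0.31 -0.16]
0.82 [ 0.5889 -0.0833] units [ 0.3  -0.19]
0.738 [ 0.6004 -0.0747] units [ 0.29 -0.22]
0.656 [ 0.6113 -0.0651] units [ 0.27 -0.24]
0.574 [ 0.6214 -0.0545] units [ 0.25 -0.26]
0.492 [ 0.6308 -0.043 ] units [ 0.23 -0.29]
0.41 [ 0.6392 -0.0307] units [ 0.21 -0.31]
0.328 [ 0.6467 -0.0176] units [ 0.19 -0.33]
0.246 [ 0.6531 -0.0038] units [ 0.16 -0.35]
0.164 [0.6583 0.0107] units [ 0.13 -0.36]
0.082 [0.6623 0.0256] units [ 0.1  -0.37]
0.0 [0.665 0.041] units [ 0.07 -0.38]
pos [ 0.4434 -0.1122  0.1842] yaw 0.01 F [-1.   1.   0.8] w 0.6 t 30.87 j7 [ 0.23  0.25 -0.12  2.04  0.04  0.87 -1.48]
turn units [-0.045  0.079  0.003] | shift units after turn [-0.085  0.07   2.479] | shift now [-0.07   0.079  2.479]
```

```bash
python3 -m pendant '[[[-0.06,0.05,0.4,0,0.06,0,1],[0,0,0.5,0,0,0,1],[0,0,0.5,0,0,0,1],[0,0,0.5,0,0,0,1],[0,0,0.4,0,0,0,1],[0,0,0.15,0,0,0,1],[0,0,0,0,0,0,1]]]' 30; python3 go.py 0.4558 -0.1124 0.085 0
```

```text
clock: 31.45
position: [0.44, -0.1137, 0.0851]
ee_rot: [-3.138, -0.002, 0.007]
force: [0.2, -0.2, 0.7]
width: 0.005
pos [ 0.44   -0.1137  0.0851] yaw 0.06 F [ 0.2 -0.2  0.7] w 0.5 t 31.45 j7 [ 0.23  0.4  -0.11  2.15  0.07  0.61 -1.5 ]
turn units [-0.05   0.052  0.013] | shift units after turn [ 0.395 -0.033  0.002] | shift now [ 0.395 -0.032  0.   ]
```

Sweep to about φ=0.57, then check.

```bash
python3 -m pendant '[[[0.2,0,0,0,0,0,1],[0.2,0,0,0,0,0,1],[0.39,0.02,0,0,0,0,1],[0.33,0.02,0,0,0,0,1],[0.33,-0.01,0,0,0,0,1],[0.34,-0.03,0,0,0,0,1],[0.33,-0.06,0,0,0,0,1],[0.33,-0.09,0,0,0,0,1],[0.33,-0.11,0,0,0,0,1],[0.32,-0.14,0,0,0,0,1],[0.31,-0.16,0,0,0,0,1],[0.3,-0.19,0,0,0,0,1],[0.29,-0.22,0,0,0,0,1],[0.27,-0.24,0,0,0,0,1],[0.25,-0.26,0,0,0,0,1],[0,0,0,0,0,0,1]]]' 30; python3 go.py 0.6214 -0.0545 0.085 0; python3 see.py b2
```

```text
clock: 32.78
position: [0.6242, -0.0529, 0.0873]
ee_rot: [-3.137, -0.004, -0.003]
force: [1.1, 1.0, 0.2]
width: 0.005
pos [ 0.6242 -0.0529  0.0873] yaw 0.14 F [1.1 1.  0.2] w 0.5 t 32.78 j7 [ 0.06  0.6  -0.09  1.73  0.07  0.81 -1.63]
turn units [-0.062 -0.025  0.03 ] | shift units after turn [-0.07   0.041  0.058] | shift now [-0.07   0.041  0.057]
grey [406, 292, 25, 24, 475] ((0.45165127515792847, -0.25602081418037415), (0.05206775292754173, 0.054519351571798325), 0.29278045892715454) if in tray ((0.4517085552215576, -0.254846453666687), (0.05176393687725067, 0.054201170802116394), 0.2927693724632263) 0.048
```

View pics/b2.png

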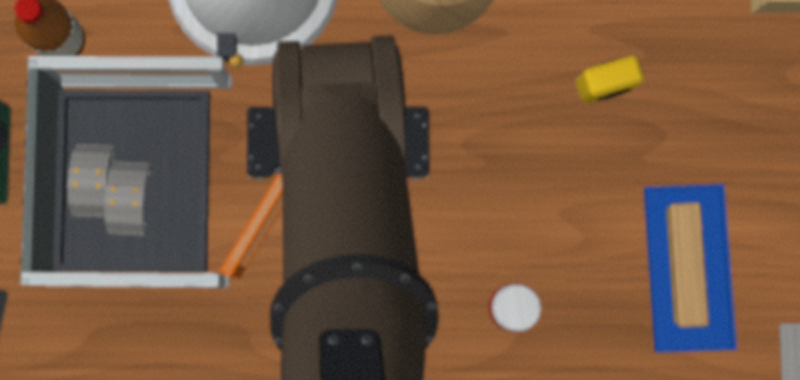

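```bash
python3 -m pendant '[[[0.2,-0.25,0,0,0,0,1],[0.21,-0.31,0,0,0,0,1],[0.19,-0.33,0,0,0,0,1],[0.15,-0.35,0,0,0,0,1],[0.13,-0.36,0,0,0,0,1],[0.08,-0.3,0,0,0,0,1],[0,0,0,0,0,0,1]]]' 30; python3 go.py 0.664 0.041 0.085 0
```

```text
clock: 33.42
position: [0.6601, 0.0249, 0.0864]
ee_rot: [-3.136, -0.006, 0.002]
force: [-0.3, 1.7, 0.4]
width: 0.004
pos [0.6601 0.0249 0.0864] yaw 0.23 F [-0.3  1.7  0.4] w 0.4 t 33.42 j7 [-0.06  0.65 -0.09  1.64  0.06  0.86 -1.74]
turn units [-0.07   0.014  0.05 ] | shift units after turn [ 0.096 -0.403  0.035] | shift now [ 0.098 -0.402  0.037]
```

```bash
python3 -m pendant '[[[0.02,-0.12,0,0,0,0,1],[0.02,-0.12,0,0,0,0,1],[0,-0.12,0,0,0,0,1],[0,-0.08,0,0,0,0,1],[0,0,0,0,0,0,1]]]' 30; python3 go.py 0.664 0.041 0.085 0
```

```text
clock: 33.83
position: [0.6613, 0.0341, 0.0865]
ee_rot: [3.142, -0.006, -0.002]
force: [1.2, -3.9, -1.2]
width: 0.002
pos [0.6613 0.0341 0.0865] yaw -0.23 F [ 1.2 -3.9 -1.2] w 0.2 t 33.83 j7 [-0.08  0.65 -0.08  1.63  0.06  0.86 -1.76]
turn units [ 0.001  0.016 -0.051] | shift units after turn [ 0.066 -0.173  0.037] | shift now [ 0.066 -0.173  0.037]
```

Catch resisting; push on.

```bash
python3 -m pendant '[[[0,-0.12,0,0,0,0,1],[0,-0.12,0,0,0,0,1],[0,-0.12,0,0,0,0,1],[0,0,0,0,0,0,1]]]' 30; python3 go.py 0.664 0.041 0.085 0; python3 see.py b3
```

```text
clock: 34.17
position: [0.6615, 0.0425, 0.0866]
ee_rot: [3.135, -0.012, -0.003]
force: [0.9, -22.0, 2.3]
width: -0.002
pos [0.6615 0.0425 0.0866] yaw -0.45 F [  0.9 -22.    2.3] w -0.2 t 34.17 j7 [-0.1   0.65 -0.08  1.63  0.07  0.86 -1.78]
turn units [ 0.083  0.021 -0.099] | shift units after turn [0.063 0.038 0.04 ] | shift now [0.063 0.037 0.04 ]
grey [406, 292, 25, 24, 475] ((0.45165127515792847, -0.25602081418037415), (0.05206775292754173, 0.054519351571798325), 0.29278045892715454) if in tray ((0.4517085552215576, -0.254846453666687), (0.05176393687725067, 0.054201170802116394), 0.2927693724632263) 0.049
```

View pics/b3.png

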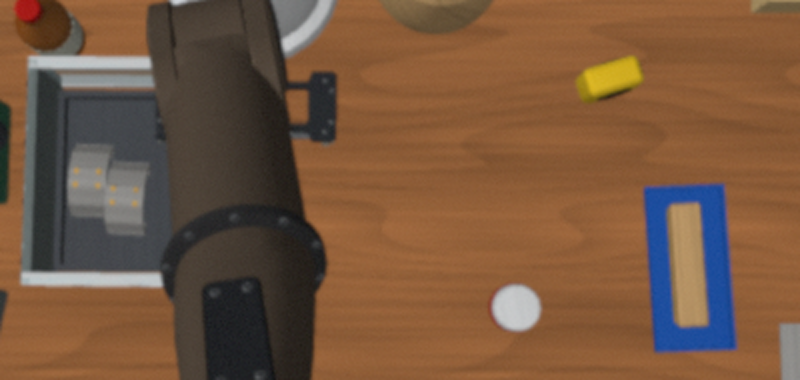

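```bash
python3 -m pendant '[[[0,0.15,0,0,0,0,1],[0,0.3,0,0,0,0,1],[0,0.4,-0.1,0,0,0,1],[0,0.3,-0.5,0,0,0,1],[0,0,-0.7,0,0,0,1],[-0.2,0.1,-0.7,0,0,0,0.2],[-0.5,0.3,-0.7,0,0,-0.5,0.2],[-0.6,0.3,0,0,0,-0.8,0.2],[-0.7,0.3,0,0,0,-0.8,0.2],[-0.7,0.3,0,0,0,-0.8,0.2],[-0.6,0.2,0,0,0,-0.8,0.2],[-0.3,0,0,0,0,-0.8,0.2],[0,0,0,0,0,-0.8,0.2],[0,0,0,0,0,0,0.2]]]' 30; python3 go.py 0.4372 0.3757 0.2 25; python3 see.py b4
```

```text
clock: 35.38
position: [0.5237, -0.0732, 0.195]
ee_rot: [-3.068, -0.661, 0.001]
force: [1.3, 0.4, 0.6]
width: 0.609
pos [ 0.5237 -0.0732  0.195 ] yaw 24.31 F [1.3 0.4 0.6] w 56.0 t 35.38 j7 [ 0.19  0.35 -0.19  1.86  0.08  0.94 -1.19]
turn units [-0.036 -0.002 -0.15 ] | shift units after turn [  2.783 -11.085  -0.125] | shift now [  2.65  -11.118  -0.092]
grey [278, 170, 39, 12, 345] ((0.7485977411270142, 0.02226725034415722), (0.08922521024942398, 0.02620210126042366), 89.95062255859375) if in tray ((0.7469220757484436, 0.021817646920681), (0.08870447427034378, 0.026049211621284485), 89.95034790039062) 0.011
grey [406, 292, 25, 24, 475] ((0.45165127515792847, -0.25602081418037415), (0.05206775292754173, 0.054519351571798325), 0.29278045892715454) if in tray ((0.4517085552215576, -0.254846453666687), (0.05176393687725067, 0.054201170802116394), 0.2927693724632263) 0.049
```

View pics/b4.png

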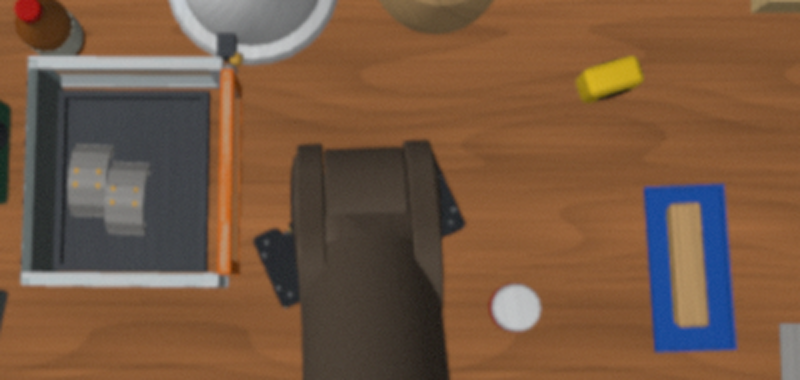

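```bash
python3 -m pendant '[[[0.08,-0.33,0,0,0,-0.12,0.2],[0.16,-0.65,0,0,0,0,0.2],[0.16,-0.65,0,0,0,0,0.2],[0.16,-0.65,0,0,0,0,0.2],[0.16,-0.65,0,0,0,0,0.2],[0.16,-0.65,0,0,0,0,0.2],[0.16,-0.65,0,0,0,0,0.2],[0.16,-0.65,0,0,0,0,0.2],[0.16,-0.65,0,0,0,0,0.2],[0.16,-0.65,0,0,0,0,0.2],[0.16,-0.65,0,0,0,0,0.2],[0.16,-0.65,0,0,0,0,0.2],[0.16,-0.65,0,0,0,0,0.2],[0.16,-0.65,0,0,0,0,0.2],[0.16,-0.65,0,0,0,0,0.2],[0.16,-0.65,0,0,0,0,0.2],[0.16,-0.65,0,0,0,0,0.2],[0.08,-0.33,0,0,0,0,0.2],[0,0,0,0,0,0,0.2]]]' 30; python3 go.py 0.4372 0.3757 0.17 25
```

```text
clock: 37.02
position: [0.4356, 0.38, 0.1958]
ee_rot: [-3.061, -0.681, 0.002]
force: [-0.1, 0.7, -0.1]
width: 0.803
pos [0.4356 0.38   0.1958] yaw 25.07 F [-0.1  0.7 -0.1] w 73.9 t 37.02 j7 [-0.56  0.43 -0.34  1.74  0.16  1.   -2.09]
turn units [-0.075  0.002  0.015] | shift units after turn [-0.009  0.116  0.645] | shift now [-0.009  0.119  0.645]
```

```bash
python3 -m pendant '[[[0,0.1,0.3,-0.05,0,0,0.2],[0,0,0.4,0,0,0,0.2],[0,0,0,0,0,0,0.2],[0,0,0,0,0,0,0.2]]]' 30; python3 go.py 0.4372 0.3757 0.105 25; python3 - <<'E'
from h import *
d=arm.get_image("wrist");cv2.imwrite("pics/w6.png",d["img"][:,:,::-1])
W=cloud(d);hsv=cv2.cvtColor(d["img"],cv2.COLOR_RGB2HSV).astype(int);m=((hsv[...,0]<6)|(hsv[...,0]>174))&(hsv[...,1]>150)
print(np.nanmedian(W[m],0),m.sum())
E
```

```text
clock: 37.35
position: [0.4397, 0.3696, 0.1666]
ee_rot: [3.066, 0.67, -0.004]
force: [-0.6, 0.2, 0.5]
width: 0.802
pos [0.4397 0.3696 0.1666] yaw 24.66 F [-0.6  0.2  0.5] w 73.8 t 37.35 j7 [-0.56  0.46 -0.33  1.77  0.18  0.94 -2.1 ]
turn units [ 0.03   0.036 -0.074] | shift units after turn [ 0.007 -0.164  1.54 ] | shift now [ 0.011 -0.168  1.54 ]
[0.43859209 0.37878979 0.11448502] 2919
```

View pics/w6.png

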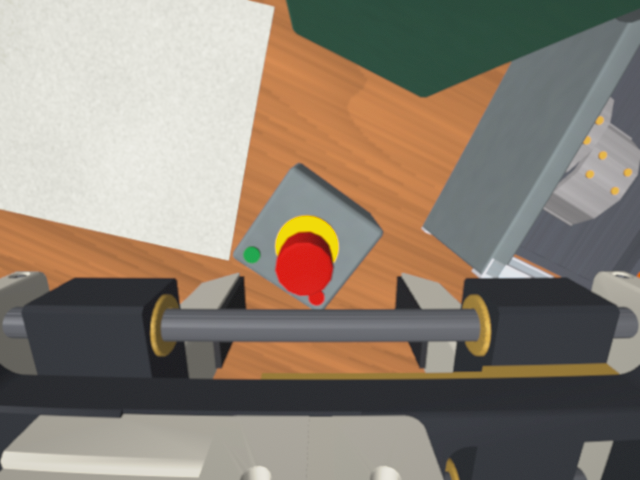

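```bash
python3 -m pendant '[[[0,-0.1,0.3,0,0,0,0.2],[0,-0.06,0.4,0,0,0,0.2],[0,0,0.4,0,0,0,0.2],[0,0,0.3,0,0,0,0.2],[0,0,0.12,0,0,0,0.2],[0,0,0,0,0,0,0.2],[0,0,0,0,0,0,0.2]]]' 30; python3 go.py 0.438 0.3765 0.105 25
```

```text
clock: 37.98
position: [0.4371, 0.3778, 0.1072]
ee_rot: [3.068, 0.674, 0.0]
force: [0.2, -0.2, -0.0]
width: 0.796
pos [0.4371 0.3778 0.1072] yaw 24.78 F [ 0.2 -0.2 -0. ] w 73.2 t 37.98 j7 [-0.59  0.54 -0.31  1.83  0.22  0.81 -2.14]
turn units [ 0.007  0.001 -0.047] | shift units after turn [0.008 0.039 0.056] | shift now [0.008 0.039 0.056]
```

```bash
python3 -m pendant '[[[0,0,0.03,0,0,0,1],[0,0,0,0,0,0,1],[0,0,0,0,0,0,1],[0,0,0,0,0,0,1],[0,0,0,0,0,0,1],[0,0,0,0,0,0,1],[0,0,0,0,0,0,1],[0,0,0,0,0,0,1],[0,0,0,0,0,0,1],[0,0,0,0,0,0,1]]]' 50; python3 go.py 0.438 0.3765 0.136 25
```

```text
clock: 38.82
position: [0.4367, 0.3782, 0.106]
ee_rot: [-3.068, -0.675, -0.0]
force: [-1.4, 1.5, 1.4]
width: 0.361
pos [0.4367 0.3782 0.106 ] yaw 24.82 F [-1.4  1.5  1.4] w 33.2 t 38.82 j7 [-0.59  0.54 -0.31  1.83  0.22  0.81 -2.14]
turn units [ 0.    -0.001 -0.04 ] | shift units after turn [ 0.011  0.052 -0.75 ] | shift now [ 0.011  0.052 -0.75 ]
```

```bash
python3 -m pendant '[[[0,0,-0.1,0,0,0,1],[0,0,-0.15,0,0,0,1],[0,0,-0.15,0,0,0,1],[0,0,-0.15,0,0,0,1],[0,0,-0.1,0,0,0,1],[0,0,-0.06,0,0,0,1],[0,0,-0.05,0,0,0,1],[0,0,0,0,0,0,1],[0,0,0,0,0,0,1]]]' 60; python3 go.py 0.438 0.3765 0.136 25
```

```text
clock: 39.57
position: [0.4367, 0.3781, 0.1361]
ee_rot: [-3.068, -0.675, 0.0]
force: [0.3, 6.5, -8.7]
width: 0.359
pos [0.4367 0.3781 0.1361] yaw 24.81 F [ 0.3  6.5 -8.7] w 33.1 t 39.57 j7 [-0.58  0.5  -0.32  1.8   0.2   0.87 -2.13]
turn units [-0.001  0.002 -0.041] | shift units after turn [0.011 0.05  0.002] | shift now [0.012 0.05  0.002]
```

```bash
python3 -m pendant '[[[0,0,-0.03,0,0,0,1],[0,0,-0.02,0,0,0,1],[0,0,0,0,0,0,1],[0,0,0,0,0,0,1],[0,0,0,0,0,0,1],[0,0,0,0,0,0,1],[0,0,0,0,0,0,1],[0,0,0,0,0,0,1],[0,0,0,0,0,0,1]]]' 60; python3 go.py 0.438 0.3765 0.136 25; python3 - <<'E'
from h import *
d=arm.get_image("scene");cv2.imwrite("pics/s3.png",cv2.resize(d["img"][:,:,::-1][180:360,330:550],(733,600),interpolation=cv2.INTER_CUBIC))
E
```

```text
clock: 40.32
position: [0.4366, 0.3781, 0.1363]
ee_rot: [3.068, 0.675, -0.002]
force: [4.6, 10.6, -26.6]
width: 0.357
pos [0.4366 0.3781 0.1363] yaw 24.82 F [  4.6  10.6 -26.6] w 32.8 t 40.32 j7 [-0.58  0.5  -0.32  1.8   0.2   0.88 -2.12]
turn units [-0.003  0.016 -0.04 ] | shift units after turn [0.014 0.05  0.007] | shift now [0.014 0.05  0.007]
```

View pics/s3.png

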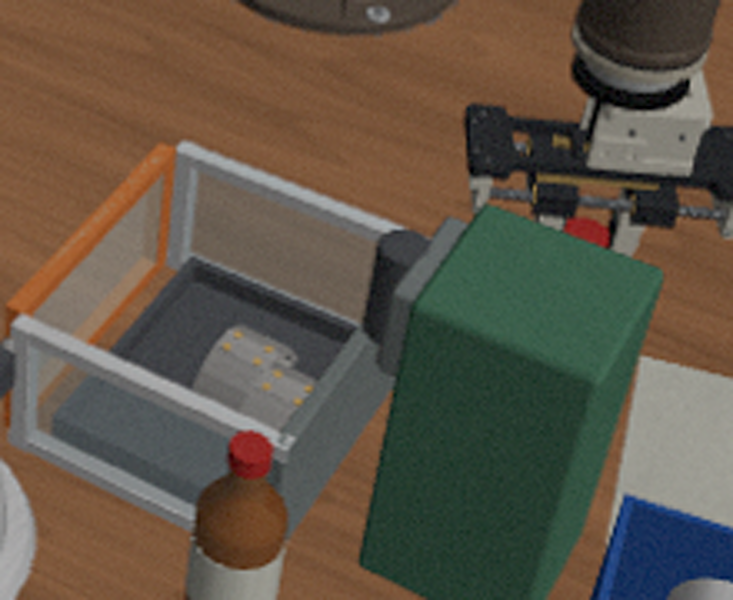

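```bash
python3 -m pendant '[[[0,0,0.05,0,0,0,1],[0,0,0,0,0,0,0.1],[0,0,0,0,0,0,0.1],[0,0,0,0,0,0,0.1],[0,0,0,0,0,0,0.1],[0,0,0,0,0,0,0.1],[0,0,-0.4,0,0,0,0.1],[0,0,-0.6,0,0,0,0.1],[0,0,-0.7,0,0,0,0.1],[0,0.5,-0.3,0,0,0,0.1],[0,0.7,0,0,0,0,0.1],[0,0.7,0,0,0,0,0.1],[0,0.7,0,0,0,0,0.1],[-0.2,0.7,0,0,0,0,0.1],[-0.2,0.7,0,0,0,0,0.1],[-0.2,0.7,0,0,0,0,0.1],[-0.2,0.7,0,0,0,0,0.1],[0,0.5,0,0,0,0,0.1],[0,0,0,0,0,0,0.1]]]' 60; python3 go.py 0.438 0.3765 0.136 25; python3 - <<'E'
from h import *
d=arm.get_image("top");W=cloud(d)
cv2.imwrite("pics/f.png",cv2.resize(d["img"][:,:,::-1][150:350,100:550],(800,356),interpolation=cv2.INTER_CUBIC))
hsv=cv2.cvtColor(d["img"],cv2.COLOR_RGB2HSV).astype(int);H,S=hsv[...,0],hsv[...,1]
m=((H<6)|(H>174))&(S>180); m[:295]=0;m[325:]=0;m[:,:118]=0;m[:,142:]=0
v,u=np.nonzero(m);print('knob top z',np.nanmedian(W[m][:,2]),u.min(),u.max(),v.min(),v.max())
E
python3 tr.py .6 .187
```

```text
clock: 41.95
position: [0.5084, 0.1445, 0.2166]
ee_rot: [3.067, 0.663, 0.0]
force: [0.7, -1.3, 0.4]
width: 0.9
pos [0.5084 0.1445 0.2166] yaw 24.4 F [ 0.7 -1.3  0.4] w 82.8 t 41.95 j7 [-0.17  0.33 -0.28  1.83  0.11  0.99 -1.63]
turn units [ 0.043  0.006 -0.131] | shift units after turn [ 0.856 -6.     2.014] | shift now [ 0.794 -6.015  1.993]
knob top z 0.1143685754171556 121 137 303 316
left slope 0.0559 pos at mid 0.2771 res 0.0105 60
right slope 0.1049 pos at mid 0.0937 res 0.0042 57
far slope 0.0102 pos at mid 0.7066 res 0.0003 55
near slope 0.1491 pos at mid 0.4828 res 0.0054 51
```

View pics/f.png

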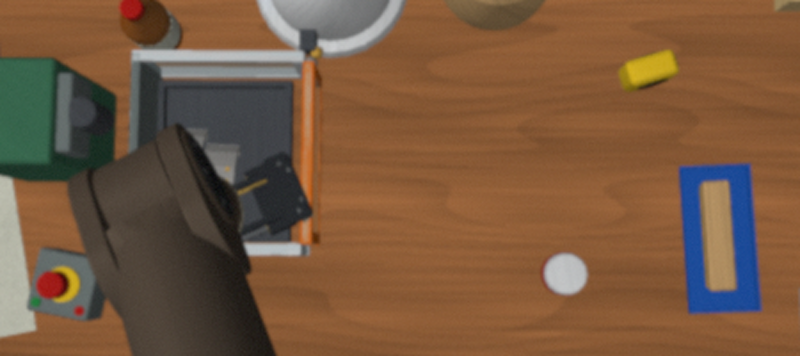

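```bash
python3 -m pendant '[[[0,0.5,-0.1,0,0,0,0.1],[0,0.7,0,0,0,0,0.1],[0,0.7,0,0,0,0,0.1],[0,0.7,0,0,0,0,0.1],[-0.2,0.7,0,0,0,0,0.1],[-0.2,0.7,0,0,0,0,0.1],[-0.2,0.7,0,0,0,0,0.1],[-0.2,0.7,0,0,0,0,0.1],[-0.2,0.5,0,0,0,0,0.1],[0,0,0,0,0,0,0.1],[0,0,0,0,0,0,0.1],[0,0,0,0,0,0,0.1]]]' 60; python3 - <<'E'
from h import *
d=arm.get_image("top");W=cloud(d)
cv2.imwrite("pics/f2.png",cv2.resize(d["img"][:,:,::-1][150:350,100:550],(800,356),interpolation=cv2.INTER_CUBIC))
x,y,z=[W[...,i] for i in range(3)]
m=(z>.1)&(z<.13)&(x>.51)&(x<.69)&(y>.03)&(y<.11);c=np.polyfit(x[m],y[m],1);print('door line',c,m.sum())
for u,v in ((206,238),(227,252)): print(np.nanmedian(W[v-2:v+3,u-2:u+3].reshape(-1,3),0))
E
python3 see.py f3; python3 tr.py .6 .187
```

```text
clock: 43.05
position: [0.5695, -0.0789, 0.2205]
ee_rot: [-3.067, -0.677, -0.0]
force: [0.7, 0.5, -0.0]
width: 0.895
door line [-0.00602185  0.07287976] 571
[0.5993948  0.229578   0.04087416]
[0.56731197 0.18061939 0.03873666]
grey [278, 170, 39, 12, 344] ((0.7485977411270142, 0.02226725034415722), (0.08922521024942398, 0.02620210126042366), 89.95062255859375) if in tray ((0.7469220757484436, 0.021817646920681), (0.08870447427034378, 0.026049211621284485), 89.95034790039062) 0.012
grey [406, 292, 25, 24, 474] ((0.45165127515792847, -0.25602081418037415), (0.05206775292754173, 0.054519351571798325), 0.29278045892715454) if in tray ((0.4517085552215576, -0.254846453666687), (0.05176393687725067, 0.054201170802116394), 0.2927693724632263) 0.049
left slope -0.0132 pos at mid 0.2707 res 0.0118 60
right slope -0.0049 pos at mid 0.0987 res 0.0002 57
far slope 0.0096 pos at mid 0.7066 res 0.0002 57
near slope -0.0 pos at mid 0.4752 res 0.0 60
```

View pics/f2.png

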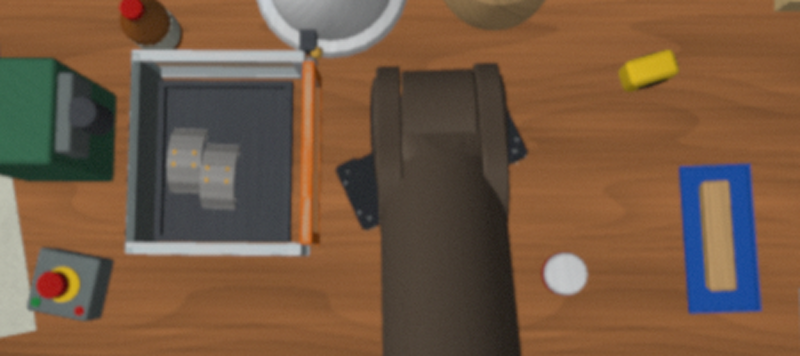

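```bash
python3 -c "
from cell import arm
print(arm.sign_off())"
```

```text
the job is handed in; nothing more can be done
None
```

I finished the whole sequence in about 43 s of robot time and handed the job in; it reports no verdict.

- **Brush and plates:** The brush is in the blue tool tray. I found two plates on the bench, and both stand on their feet in the carrier tray. The second plate ended up shifted a few centimetres, edge to edge with the first. I noticed it after clamping and shifting the tray, and don't know whether it was the random knock or my move. The depth readings (crowns about 40 mm above the bench) show both standing flat and not stacked, so I left it.
- **Tray:** I dragged it into the pen by its wall until it met the back wall (about 18 N). It twisted about 0.03 rad on the way and I straightened it. My last measurement put it about 4 mm from home. The squareness readings were 0.005 rad from one edge and 0.010 rad from another, both within the limit. The two tray edges hidden by the walls gave no usable reading.
- **Door:** It resisted at the catch, then stopped hard at about 22 N. The last picture shows it straight across the doorway; my line fit reads 0.006 rad, which is about as fine as I can measure.
- **Start knob:** With the door shut I pulled it up 30 mm to its stop (about 27 N), held it for more than half a second and let go. Its top was back at its starting height afterwards.
- **Other items:** The tin's measured position did not change. The tape and oil looked unmoved in the pictures. The arm was clear of everything at hand-in.

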